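# Load the rocking shaker and wind in its retaining bar

## Task

Load the rocking shaker: stand every vial rack squarely on its sloping platform, down against the front lip, and flip the clear cover right back so that it stays propped open. Then, with the racks in place and the cover still open, turn the knob under it clockwise until the retaining bar is fully in and the clutch gives its first click, stop there without going on to a second click, and shut the cover again. Leave the other things on the bench where they are.

Things in the scene. Friction and masses are not known exactly. Their poses are not given: they have to be found in the camera images.
- rack1: white vial rack, 60 (x) x 48 (y) mm, 26 mm high, vials up to 34 mm, with an upright carrying fin in the middle, 44 mm long (x), 10 mm thick (y), its top 80 mm above the underside. Pinch the fin across its thickness 60 mm above the underside, fingertips above 35 mm. Origin: centre of the underside, z up the fin. About 160 g, low centre of mass. May be absent (None)
- rack2: white vial rack, 60 (x) x 48 (y) mm, 26 mm high, vials up to 34 mm, with an upright carrying fin in the middle, 44 mm long (x), 10 mm thick (y), its top 80 mm above the underside. Pinch the fin across its thickness 60 mm above the underside, fingertips above 35 mm. Origin: centre of the underside, z up the fin. About 160 g, low centre of mass. May be absent (None)
- rack3: white vial rack, 60 (x) x 48 (y) mm, 26 mm high, vials up to 34 mm, with an upright carrying fin in the middle, 44 mm long (x), 10 mm thick (y), its top 80 mm above the underside. Pinch the fin across its thickness 60 mm above the underside, fingertips above 35 mm. Origin: centre of the underside, z up the fin. About 160 g, low centre of mass. May be absent (None)
- rack4: white vial rack, 60 (x) x 48 (y) mm, 26 mm high, vials up to 34 mm, with an upright carrying fin in the middle, 44 mm long (x), 10 mm thick (y), its top 80 mm above the underside. Pinch the fin across its thickness 60 mm above the underside, fingertips above 35 mm. Origin: centre of the underside, z up the fin. About 160 g, low centre of mass. May be absent (None)
- platform: the shaker's sloping platform: rubber-topped, 264 mm along its y, 15 degrees slope, at the -y end of the 400 mm long shaker (the covered knob is at the +y end). Origin: middle of its top face; x points uphill (away from the robot), z out of the surface. End strips 8 mm high have inner faces at y = +-132 mm. Four racks fit side by side 62 mm apart, their x along the platform's x
- lip (a point): middle of the inner face of the front lip (low edge, robot side), on the platform's surface, 45 mm downhill of the platform's origin; the lip stands 12 mm above the surface. A rack against the lip has its origin 30 mm uphill of this. Axes as the platform
- bar (a joint): how far (m) the steel retaining bar across the high side of the platform has moved in, downhill: at 0 its face is 37 mm uphill of the platform's origin, at 0.016 (fully in) 21 mm. It is driven by the spindle; its top is 16 mm above the surface
- cover_hinge (a point): middle of the hinge line of the clear flip cover (a 105 x 128 x 4 mm plate over the knob); the hinge line is parallel to the platform's y, at the far edge of the cover
- cover_tab (a point): middle of the cover's grey pull tab, which sticks out 40 mm beyond the cover's near edge, 22 mm wide along the hinge line, 8 mm thick; 133 mm from the hinge line, 28 mm beyond the edge. Pinched across its width it can be followed all round the arc without turning the gripper. Axes turn with the cover; when shut: x away from the robot, y along the hinge, z up
- cover (a joint): angle of the cover: 0 shut (level), 2.75 leaning right back on its steel rests on the far side; swings up and away from the robot. It falls back shut if let go before 1.6
- knob_grip (a point): on the knob's vertical axis, at the height to grip. The black knob has a bar grip 42 mm long (this x), 14 mm thick (y), 34 mm tall, top 12 mm above this point; the metal collar is 42 mm below. Free space 58 mm each way along the shaker's y, to upright cheeks 14 mm higher than this. White mark on top and black mark on the collar line up until the clutch slips
- spindle (a joint): angle of the spindle and collar under the knob: grows as the knob is turned clockwise seen from above, and moves the retaining bar in by 6.67 mm per rad; starts at 0 to 0.6, stops at 2.4 (bar fully in). Light to turn, 0.03 N m
- clutch (a joint): slip of the knob on the spindle, 0 until the spindle is at its stop and the clutch gives at 0.12 N m; the first click comes when it has slipped 0.2 rad, the second at 1.2 rad. It stays where it is left
- solvent: bystander, not part of the job, leave where it is: amber bottle 150 mm tall, origin under its centre
- septa: bystander, not part of the job, leave where it is: small metal tin, 42 mm dia, 42 mm high, origin under its centre
- beaker: bystander, not part of the job, leave where it is: glass beaker, 85 mm high, origin under its centre
- driver: bystander, not part of the job, leave where it is: black screwdriver 160 mm long, lying, origin under its middle
- tipbox: bystander, not part of the job, leave where it is: grey box 80 x 120 x 50 mm, origin under its centre
- spatula: bystander, not part of the job, leave where it is: steel spatula 170 mm long, lying, origin under its middle
- ferrules: bystander, not part of the job, leave where it is: small jar 36 mm dia, 50 mm high, origin under its centre

How it is judged:
On the way, in this order (a step that is already met when the one before it is completed fails the run):
1. every rack stands against the lip of the platform and the cover is propped open (z of rack1 in the frame of platform between -0.005 and 0.006 m and x of rack1 in the frame of platform between -0.022 and -0.005 m and y of rack1 in the frame of platform between -0.113 and 0.113 m and angle between the z axis of each of rack1, rack2, rack3, rack4 and the z axis of platform, either way round below 0.1 rad and angle between the x axis of each of rack1, rack2, rack3, rack4 and the x axis of platform, either way round below 0.17 rad and angle between each of rack1, rack2, rack3, rack4's own z axis and vertical below 1 rad and z of rack2 in the frame of platform between -0.005 and 0.006 m and x of rack2 in the frame of platform between -0.022 and -0.005 m and y of rack2 in the frame of platform between -0.113 and 0.113 m and z of rack3 in the frame of platform between -0.005 and 0.006 m and x of rack3 in the frame of platform between -0.022 and -0.005 m and y of rack3 in the frame of platform between -0.113 and 0.113 m and z of rack4 in the frame of platform between -0.005 and 0.006 m and x of rack4 in the frame of platform between -0.022 and -0.005 m and y of rack4 in the frame of platform between -0.113 and 0.113 m and value of joint cover above 2.5 rad), for 0.2 s.
2. with the cover open, the knob has been turned until the bar is fully in and the clutch has clicked once (value of joint cover above 2.5 rad and value of joint spindle above 2.3 rad and value of joint clutch above 0.18 rad), for 0.2 s.
At the end, for the whole second after the job is handed in: Every rack flat on the platform (within 6 mm and 6 degrees), within 10 mm of the lip, square to it within 10 degrees, between the end strips, at rest; spindle above 2.3, clutch slipped past the first click (0.18) but not to the second (1.2); cover shut (below 0.06 rad) (z of rack1 in the frame of platform between -0.005 and 0.006 m and x of rack1 in the frame of platform between -0.022 and -0.005 m and y of rack1 in the frame of platform between -0.113 and 0.113 m and angle between the z axis of each of rack1, rack2, rack3, rack4 and the z axis of platform, either way round below 0.1 rad and angle between the x axis of each of rack1, rack2, rack3, rack4 and the x axis of platform, either way round below 0.17 rad and angle between each of rack1, rack2, rack3, rack4's own z axis and vertical below 1 rad and z of rack2 in the frame of platform between -0.005 and 0.006 m and x of rack2 in the frame of platform between -0.022 and -0.005 m and y of rack2 in the frame of platform between -0.113 and 0.113 m and z of rack3 in the frame of platform between -0.005 and 0.006 m and x of rack3 in the frame of platform between -0.022 and -0.005 m and y of rack3 in the frame of platform between -0.113 and 0.113 m and z of rack4 in the frame of platform between -0.005 and 0.006 m and x of rack4 in the frame of platform between -0.022 and -0.005 m and y of rack4 in the frame of platform between -0.113 and 0.113 m and value of joint cover below 0.06 rad and value of joint spindle above 2.3 rad and value of joint clutch between 0.15 and 1.2 rad and linear speed of each of rack1, rack2, rack3, rack4 below 0.03 m/s); the robot touches nothing.
It fails at once if the knob is turned on to a second click (value of joint clutch above 1.2 rad).
It fails at once if a bystander is moved by more than 30 mm (distance of any of solvent, septa, beaker, driver, tipbox, spatula, ferrules from where it was at the start of the episode above 0.03 m).
Of rack1, rack2, rack3, rack4 only 2 to 4 are there at a start; the rules pass over those that are not, and their reading is None.
At some moment in a run one of rack1, rack2, rack3, rack4 may be knocked a few centimetres aside while the robot is not near it.
It also fails if it takes over 210 s, if anything falls off the work surface, if the arm or the gripper's body presses on something with over 40 N, if the wrist force passes 120 N, or if a joint passes its speed limit or range.

## Robot

A 6-joint arm with a two-finger parallel gripper is mounted at the origin on the work surface. World frame = base frame: x ahead of the robot, y to its left, z up, the work surface at z = 0. Lengths are in m, angles in rad, forces in N, time in s.
With the tool pointing down it reaches from about 0.25 to 0.725 m from the base axis. Payload 4 kg.
Tool frame: the origin (TCP) lies on the centre line of the jaws, within the pads' length; the fingertips stand 17 mm ahead of it and the grasp point (between the pads) lies 2 mm behind it; z points along the fingers, y is the line along which they close (so a half turn about z gives the same grasp; the last joint's range is limited). The gripper opens to 85 mm and grips with 20 to 120 N. Pads are 22 mm wide; open, the fingers measure 114 mm over their backs; the gripper's body (76 mm by 85 mm) begins 54 mm behind the grasp point. The pads swing forward as they close: fully open they stand 13 mm farther back than shut.
Start: joints at [1.12, 0.241, 0.005, 1.335, 0, 1.571], TCP at [0.218, 0.45, 0.248] pointing down, gripper open.
Joint ranges: [-2.72, 2.72], [-1.05, 1.87], [-1.09, 1.28], [-1.99, 2.15], [-1.42, 1.44], [-3.14, 3.14]. Speed limits (rad/s): [2.79, 2.79, 3.14, 3.14, 3.14, 3.14].

## Interface

Orientations are given as a unit quaternion [x, y, z, w].
In Python, from workcell import bot, camera, get_calibration gives the robot as it stands.
- The arm moves only by the tool apply_moves, never from a script. Its argument "steps" is a list of rows, each a list of 3 entries, a list of its own where there are three numbers: the shift along the tool's x, y, z as a fraction of full scale, then the turn, a rotation vector about the tool's x, y, z as a fraction of full scale, then the opening, from 0 (shut) to 1 (fully open). A call has exactly 8 rows; each row shifts and turns the commanded pose from where the row before left it, along the tool's axes as they then stand; what a row does not reach is not made up. Full scale, the value 1, is 20 cm for a shift and pi rad for a turn. A row lasts 1/12 s, in which the tool goes at most 41.7 mm and 7.16 degrees, less where a joint would pass 70% of its speed; a pose out of reach is approached as far as the arm can. A call with a number of a shift or a turn outside -1 to 1 is refused whole. A call with a gripper value outside its range is refused whole. The fingers move at their own pace and stop on an object; the grip force is fixed at half the most. Time passes only in rows, so rows that do not move let the fingers close, or fill a call up. It gives the time, the measured TCP pose, the force, the opening and the grip force at its end, in the units of the state.
- bot.get_obs(): the state, without advancing time (a new reading comes with each control period).
- camera(name): name is "scene" or "top" or "wrist"; returns (picture, depth): 400x640x3 uint8, red, green, blue; 400x640 float32, m along the optical axis (not along the pixel's ray), 0 where there is no reading.
- get_calibration(name): a dict with "fov_y" (degrees; the focal length in pixels is half the picture's height over the tangent of half this angle, whatever the lens; pixels are square), "cx", "cy" (the principal point, pixels), "rvec" (rotation vector, rad) and "tvec" (3), from world to camera coordinates, as OpenCV has them. Camera axes: x right, y down, z forward; pixel columns grow to the right and rows downward; lengths in m; the calibration is good to about 2 mm. A picture is of the moment at which its call begins: read the wrist's pose just before it. get_calibration takes no time and is no camera call; for the wrist camera it gives the pose at the moment of the call.
- bot.job_done(): hands the job in; it is judged then, once.
The state is a dict: "clock": time; "joint_pos": joint angles; "joint_vel": joint speeds; "tau": joint torques, N m; "eef_pos": TCP position; "tool_rot": TCP orientation; "ft_force": force on the tool from outside, world axes, zero at the start; "ft_torque": the same for the moment, N m; "grip_width": finger opening in m; "grasp_force": force on a finger pad.
Only numpy, scipy, OpenCV 4.12 (cv2) and the standard library are available. Lean on these libraries where they do the work, as an engineer would, in place of code of your own. Each camera call takes 0.05 s, during which the arm holds its last target. There are 200 camera calls.

## Working session

There is one attempt and no reset: what is moved stays moved. The work goes in short steps, Python scripts to look and compute and a tool call to move; the robot and the scene stay as the last step left them, time stands still between calls to the robot, and variables do not carry over. Pictures are saved under pics/ and viewed, at most 14 in all, crops included, and the job is handed in when it is done.

Besides the shell and the picture viewer there is one more tool, called as name([rows], argument=value, ...), one row to a line, values as JSON. apply_moves: Moves the arm, as the interface text tells. Its arguments: {"type":"object","properties":{"steps":{"type":"array"}},"required":["steps"]}

```bash
ls; mkdir -p pics
cat > h.py <<'E'
import numpy as np, cv2
from workcell import bot, camera, get_calibration
from scipy.spatial.transform import Rotation as R
def cal(n):
    c=get_calibration(n); f=200/np.tan(np.radians(c["fov_y"])/2)
    return f,c["cx"],c["cy"],cv2.Rodrigues(np.array(c["rvec"],float))[0],np.array(c["tvec"],float)
def cloud(n):
    k=cal(n); im,d=camera(n); f,cx,cy,Rm,t=k
    v,u=np.mgrid[:400,:640]
    P=np.stack([(u-cx)/f*d,(v-cy)/f*d,d],-1)
    W=(P-t)@Rm
    W[d==0]=np.nan
    return im,d,W
def save(n,im,s=1): cv2.imwrite("pics/"+n,cv2.resize(im[:,:,::-1],None,fx=s,fy=s))
E
python3 - <<'E'
from h import *
o=bot.get_obs(); print(o)
for n in("top","scene"):
    im,d,W=cloud(n); save(n+"0.png",im,1.25); np.savez(n+"0.npz",im=im,W=W); print(n,get_calibration(n),(d==0).mean())
E
```

```text
pics
{'clock': 0.0, 'joint_pos': array([1.12000600e+00, 2.41417099e-01, 3.70739533e-03, 1.33522550e+00,
       9.28053275e-06, 1.57079155e+00]), 'joint_vel': array([ 0.00037192, -0.0023377 , -0.00149431, -0.00108549, -0.00012728,
        0.00033211]), 'tau': array([ 1.68877799e-03, -3.72314823e+01,  2.52410674e+01,  1.69034873e-02,
       -2.08711469e-05, -6.13941580e-06]), 'eef_pos': array([0.21756832, 0.4494994 , 0.24740446]), 'tool_rot': array([ 2.23489097e-01,  9.74705843e-01, -1.04135185e-03, -2.43536192e-04]), 'ft_force': array([-0.94304779, -0.42058672,  0.01192495]), 'ft_torque': array([0.00086588, 0.07993309, 0.01182102]), 'grasp_force': 0.0, 'grip_width': 0.08566159706093086}
top {'fov_y': 53.89168012176329, 'cx': 321.03729160922995, 'cy': 195.04670678725373, 'rvec': array([ 2.12537201, -2.17420728,  0.18807192]), 'tvec': array([-0.05135659,  0.57746698,  1.0730394 ])} 0.0039375
scene {'fov_y': 55.3442976937973, 'cx': 316.795315651501, 'cy': 201.77734426263856, 'rvec': array([ 1.40061608,  2.09334021, -0.92710203]), 'tvec': array([ 0.2502647 , -0.27459653,  1.502979  ])} 0.00373046875
```

View pics/top0.png

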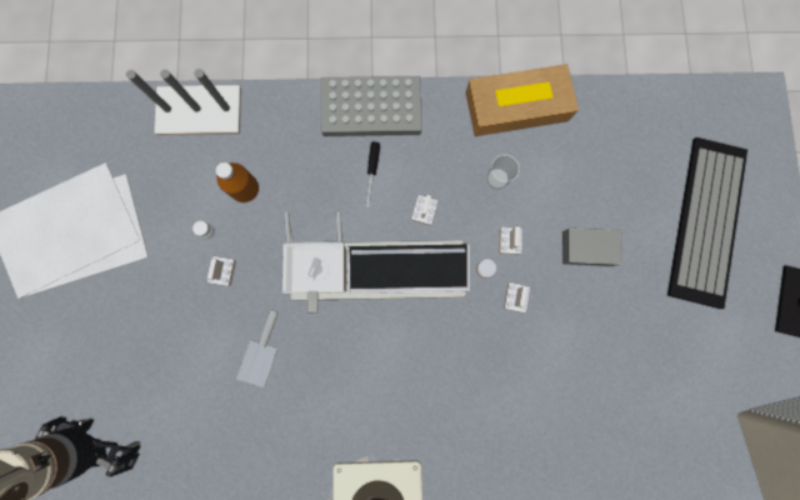

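View pics/scene0.png

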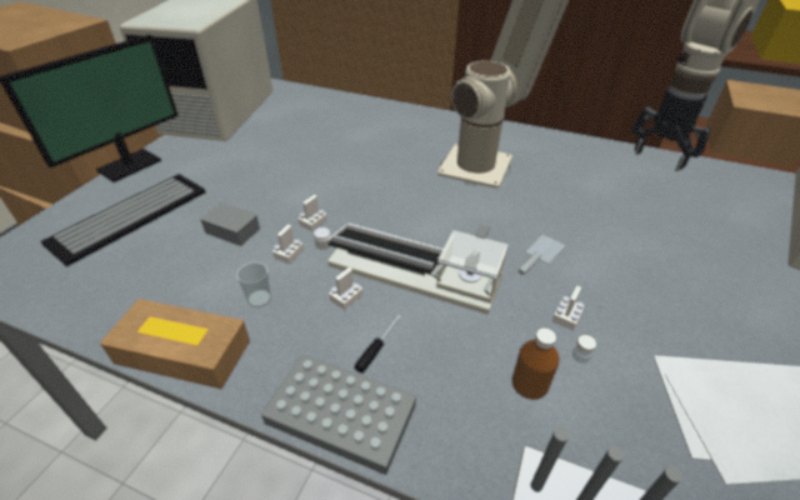

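The top view shows the shaker (columns 283–470, rows 240–298), with the cover and its tab at (313,302). There are four racks, at (221,271), (424,208), (511,240) and (517,297). Next I'll measure them from the depth.

Run:
```python
from h import *
z=np.load("top0.npz"); im=z["im"];W=z["W"]
for n,(u,v) in dict(A=(221,271),B=(424,208),C=(511,240),D=(517,297)).items():
    u/=1.25;v/=1.25; u=int(u);v=int(v)
    p=W[v-18:v+18,u-18:u+18].reshape(-1,3)
    t=p[(p[:,2]>.06)]; b=p[(p[:,2]>.015)&(p[:,2]<.05)]
    for nm,q in(("fin",t),("base",b)):
        if len(q)<4: print(n,nm,len(q));continue
        r=cv2.minAreaRect(q[:,:2].astype(np.float32)); print(n,nm,len(q),np.round(q.mean(0),4),np.round(r[0],4),np.round(r[1],3),round(r[2],1),np.round(np.percentile(q[:,2],[5,50,95]),3))
# shaker cross profiles
def px(u,v): return np.round(W[int(v/1.25),int(u/1.25)],4)
for u in(360,410,460):
  print(u,[tuple(px(u,v)) for v in range(238,302,4)])
print([tuple(px(313,v)) for v in range(236,316,4)])
print([tuple(px(u,265)) for u in range(276,480,6)])
```

```text
A fin 99 [0.5251 0.3471 0.075 ] [0.5255 0.3485] [0.012 0.044] 80.1 [0.062 0.077 0.082]
A base 264 [0.5227 0.3399 0.0292] [0.5254 0.3477] [0.049 0.06 ] 78.1 [0.021 0.027 0.043]
B fin 59 [ 0.6574 -0.1214  0.0789] [ 0.6589 -0.1219] [0.01  0.044] 72.7 [0.074 0.08  0.082]
B base 277 [ 0.6559 -0.1209  0.029 ] [ 0.6587 -0.1218] [0.048 0.061] 72.8 [0.023 0.028 0.036]
C fin 79 [ 0.5811 -0.3196  0.0769] [ 0.5811 -0.3205] [0.01  0.043] 86.7 [0.066 0.079 0.082]
C base 266 [ 0.5771 -0.3145  0.0301] [ 0.5715 -0.3035] [0.082 0.084] 86.0 [0.022 0.029 0.042]
D fin 83 [ 0.4484 -0.3259  0.076 ] [ 0.4484 -0.3273] [0.011 0.042] 75.8 [0.063 0.078 0.082]
D base 267 [ 0.4489 -0.3211  0.0293] [ 0.4569 -0.3066] [0.097 0.063] 69.3 [0.021 0.028 0.041]
360 [(np.float64(0.6006), np.float64(0.0321), np.float64(-0.0014)), (np.float64(0.5921), np.float64(0.0324), np.float64(-0.0042)), (np.float64(0.5792), np.float64(0.0309), np.float64(0.0207)), (np.float64(0.561), np.float64(0.0282), np.float64(0.0657)), (np.float64(0.5513), np.float64(0.0277), np.float64(0.0751)), (np.float64(0.545), np.float64(0.0288), np.float64
[... 5272 characters left out ...]
64(0.0545)), (np.float64(0.526), np.float64(-0.091), np.float64(0.0552)), (np.float64(0.526), np.float64(-0.1052), np.float64(0.0521)), (np.float64(0.5258), np.float64(-0.1164), np.float64(0.0521)), (np.float64(0.5252), np.float64(-0.1303), np.float64(0.0541)), (np.float64(0.5248), np.float64(-0.1442), np.float64(0.0554)), (np.float64(0.525), np.float64(-0.1587), np.float64(0.0507)), (np.float64(0.5244), np.float64(-0.1726), np.float64(0.053)), (np.float64(0.5242), np.float64(-0.1838), np.float64(0.0533)), (np.float64(0.5237), np.float64(-0.1977), np.float64(0.0545)), (np.float64(0.5234), np.float64(-0.2118), np.float64(0.0542)), (np.float64(0.5289), np.float64(-0.2348), np.float64(0.0015))]
```

Run:
```python
from h import *
z=np.load("top0.npz"); im=z["im"].astype(int);W=z["W"]
reg=(np.abs(W[...,0]-.52)<.09)&(W[...,1]>-.24)&(W[...,1]<.08)
m=reg&(im.max(-1)<60)&(W[...,2]>.02)
p=W[m]; c=p.mean(0); u,s,vt=np.linalg.svd(p-c); n=vt[2]*np.sign(vt[2][2]); print("plane",c,n,"slope",np.degrees(np.arccos(n[2])),"rms",s[2]/len(p)**.5)
r=cv2.minAreaRect(p[:,:2].astype(np.float32)); print("black rect",r)
# uphill dir
# front face line: x where white lip, z in .045-.058 and x<.49
q=W[reg&(im.min(-1)>120)&(W[...,2]>.043)&(W[...,2]<.06)&(W[...,0]<.482)]
print("lip",len(q),np.polyfit(q[:,1],q[:,0],1),q.mean(0))
q=W[reg&(W[...,2]>.070)&(W[...,0]>.53)&(W[...,1]<.05)]
print("bar/back top",len(q),np.polyfit(q[:,1],q[:,0],1),q.mean(0))
# black by column extents
for yy in(.04,0,-.1,-.2):
    k=p[np.abs(p[:,1]-yy)<.015]; print(yy,k[:,0].min(),k[:,0].max())
for xx in(.49,.51,.53):
    k=p[np.abs(p[:,0]-xx)<.008]; print(xx,k[:,1].min(),k[:,1].max())
# cover
m=(W[...,2]>.095)&(W[...,0]>.38)&(W[...,0]<.62)&(W[...,1]>.02)&(W[...,1]<.22)
k=W[m]; print(cv2.minAreaRect(k[k[:,0]>.47][:,:2].astype(np.float32)),k[:,2].mean()); t=k[k[:,0]<.46]; print("tab",t.min(0),t.max(0),t.mean(0),np.median(t[:,2]))
print("top cols of scene: back line")
im2=z["im"][150:260,200:400]; save("crop1.png",im2,4)
```

```text
plane [ 0.51788121 -0.07832389  0.05092227] [-2.60109064e-01  8.86612359e-04  9.65578836e-01] slope 15.076623350879892 rms 0.0020757201224919936
black rect ((0.5244419574737549, -0.07818618416786194), (0.25789475440979004, 0.08859878033399582), 89.79816436767578)
lip 335 [0.00122981 0.47146825] [ 0.47137319 -0.07729495  0.04939738]
bar/back top 291 [0.00103319 0.55446661] [ 0.55438367 -0.0802753   0.07660514]
0.04 0.48204608383182446 0.5677417623925207
0 0.48115417105658315 0.5668146879301189
-0.1 0.48165362294260894 0.5673176455503502
-0.2 0.479711699656402 0.5680326479798669
0.49 -0.20700606385701972 0.05029040546631562
0.51 -0.2070559460911433 0.04977623058027588
0.53 -0.20682858046851088 0.049119363717640224
((0.5443613529205322, 0.12478706240653992), (0.1285182386636734, 0.14880049228668213), 89.85212707519531) 0.11133166844293149
tab [0.42713798 0.11438486 0.10819044] [0.45890662 0.13651681 0.11816343] [0.44288008 0.1252413  0.11439145] 0.1145019032406683
top cols of scene: back line
```

View pics/crop1.png

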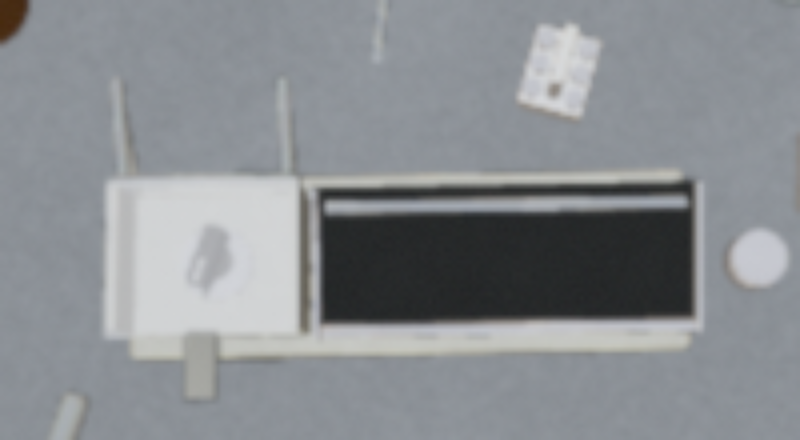

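The shaker is square to the base. The platform centre is at about y=-0.0785, the lip is at x≈0.479, z≈0.041, and the cover tab is at (0.438, 0.125, 0.110). Next is a small planning helper, then rack A.

```bash
cat >> h.py <<'E'
def go(pos,yaw,tilt=0,cur=None):
    """from the current pose: tool turn (in units) first, then shift in the turned frame; yaw = world dir of tool y (deg), tilt about tool y (deg)"""
    if cur is None:
        o=bot.get_obs(); cur=(o["eef_pos"],R.from_quat(o["tool_rot"]))
    y=np.radians(yaw); ty=np.array([np.cos(y),np.sin(y),0]); tz=np.array([0,0,-1.]); tx=np.cross(ty,tz)
    T=R.from_matrix(np.stack([tx,ty,tz],1))*R.from_rotvec([0,np.radians(tilt),0])
    turn=(cur[1].inv()*T).as_rotvec()/np.pi; sh=T.inv().apply(np.array(pos)-cur[0])/.2
    print("turn",np.round(turn,4),"rows",round(np.linalg.norm(turn)/.0398,1),"| shift",np.round(sh,4),"rows",round(np.linalg.norm(sh)/.2083,1))
    return np.array(pos,float),T
def st():
    o=bot.get_obs(); r=R.from_quat(o["tool_rot"]); m=r.as_matrix()
    print("t",round(o["clock"],2),"pos",np.round(o["eef_pos"],4),"yaw",round(np.degrees(np.arctan2(m[1,1],m[0,1])),2),"z",np.round(m[:,2],3),"F",np.round(o["ft_force"],2),"T",np.round(o["ft_torque"],3),"w",round(o["grip_width"],4),"gf",round(o["grasp_force"],1),"j6",round(o["joint_pos"][5],3))
E
python3 - <<'E'
from h import *
c=go([.5255,.3485,.16],80.1)
c=go([.5255,.3485,.058],80.1,cur=c)
E
```

```text
turn [-0.0006 -0.0001 -0.0885] rows 2.2 | shift [-1.6036 -0.2332  0.4376] rows 8.1
turn [0. 0. 0.] rows 0.0 | shift [0.   0.   0.51] rows 2.4
```

apply_moves([
  [[0,0,0],[0,0,-0.0295],1],
  [[0,0,0],[0,0,-0.0295],1],
  [[0,0,0],[0,0,-0.0295],1],
  [[-0.178,-0.026,0.0486],[0,0,0],1],
  [[-0.178,-0.026,0.0486],[0,0,0],1],
  [[-0.178,-0.026,0.0486],[0,0,0],1],
  [[-0.178,-0.026,0.0486],[0,0,0],1],
  [[-0.178,-0.026,0.0486],[0,0,0],1],
])

```text
clock: 0.77
eef_pos: [0.3899, 0.393, 0.1988]
tool_rot: [0.086, 0.996, -0.0, -0.0]
ft_force: [0.7, 1.0, -0.3]
grip_width: 0.0853
grasp_force: 0.0
```

apply_moves([
  [[-0.178,-0.026,0.0486],[0,0,0],1],
  [[-0.178,-0.026,0.0486],[0,0,0],1],
  [[-0.178,-0.026,0.0486],[0,0,0],1],
  [[-0.178,-0.026,0.0486],[0,0,0],1],
  [[0,0,0],[0,0,0],0.7],
  [[0,0,0],[0,0,0],0.5],
  [[0,0,0],[0,0,0],0.5],
  [[0,0,0],[0,0,0],0.5],
])

```text
clock: 1.43
eef_pos: [0.5244, 0.3494, 0.1611]
tool_rot: [0.086, 0.996, 0.0, -0.0]
ft_force: [0.1, -0.0, -0.3]
grip_width: 0.043
grasp_force: 0.0
```

Run:
```python
from h import *
st(); im,d,W=cloud("wrist"); save("w1.png",im)
c=go([.5255,.3485,.058],80.1)
z=(W[...,2]>.06)&(W[...,2]<.1)&(np.hypot(W[...,0]-.5255,W[...,1]-.3485)<.06); q=W[z]
if len(q): print(len(q),cv2.minAreaRect(q[:,:2].astype(np.float32)),q.mean(0))
```

```text
t 1.43 pos [0.5244 0.3494 0.1611] yaw 80.17 z [-0.  0. -1.] F [ 0.14 -0.03 -0.28] T [ 0.005 -0.02  -0.021] w 0.043 gf 0.0 j6 0.759
turn [0.0001 0.     0.0006] rows 0.0 | shift [-0.0066 -0.0047  0.5172] rows 2.5
911 ((0.5248145461082458, 0.35079261660575867), (0.009839636273682117, 0.04351893067359924), 80.25294494628906) [0.52194403 0.35104393 0.08002745]
```

View pics/w1.png

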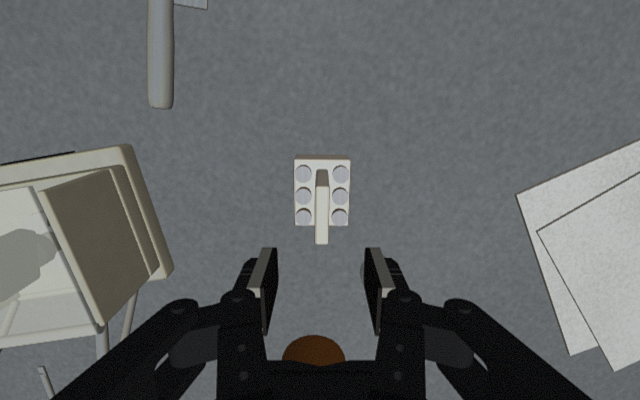

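The wrist view shows rack A's fin centred between the jaws, around (322,205). I'll go down and grip it.

apply_moves([
  [[0,0,0.15],[0,0,0],0.5],
  [[0,0.003,0.15],[0,0,0],0.5],
  [[0,0,0.13],[0,0,0],0.5],
  [[0,0,0.083],[0,0,0],0.5],
  [[0,0,0],[0,0,0],0],
  [[0,0,0],[0,0,0],0],
  [[0,0,0],[0,0,0],0],
  [[0,0,0],[0,0,0],0],
])

```text
clock: 2.15
eef_pos: [0.5263, 0.3506, 0.0604]
tool_rot: [0.086, 0.996, 0.001, 0.001]
ft_force: [0.5, 0.1, -0.8]
grip_width: 0.0091
grasp_force: 61.3
```

Run:
```python
from h import *
st()
c=go([.5245,.349,.22],80.1)
c=go([.500,.0145,.22],90,cur=c)
c=go([.500,.0145,.13],90,-15,cur=c)
c=go([.496,.0145,.107],90,-15,cur=c)
```

```text
t 2.15 pos [0.5263 0.3506 0.0604] yaw 80.14 z [ 0.003  0.002 -1.   ] F [ 0.45  0.06 -0.82] T [-0.013 -0.034  0.052] w 0.0091 gf 61.3 j6 0.76
turn [0.0008 0.0008 0.0002] rows 0.0 | shift [ 0.0076 -0.0093 -0.798 ] rows 3.8
turn [ 0.     0.    -0.055] rows 1.4 | shift [ 0.1225 -1.6725  0.    ] rows 8.1
turn [ 0.     -0.0833  0.    ] rows 2.1 | shift [0.1165 0.     0.4347] rows 2.2
turn [0. 0. 0.] rows 0.0 | shift [ 0.0491 -0.      0.1059] rows 0.6
```

apply_moves([
  [[0,0,-0.2],[0,0,0],0],
  [[0,0,-0.2],[0,0,0],0],
  [[0,0,-0.2],[0,0,0],0],
  [[0,0,-0.2],[0,0,0],0],
  [[0,0,0],[0,0,-0.0275],0],
  [[0,0,0],[0,0,-0.0275],0],
  [[0.0123,-0.165,0],[0,0,0],0],
  [[0.0123,-0.165,0],[0,0,0],0],
])

```text
clock: 2.82
eef_pos: [0.5207, 0.2844, 0.2196]
tool_rot: [-0.002, 1.0, 0.001, 0.001]
ft_force: [1.5, -0.8, -1.6]
grip_width: 0.0097
grasp_force: 61.2
```

apply_moves([
  [[0.0123,-0.165,0],[0,0,0],0],
  [[0.0123,-0.165,0],[0,0,0],0],
  [[0.0123,-0.165,0],[0,0,0],0],
  [[0.0123,-0.165,0],[0,0,0],0],
  [[0.0123,-0.165,0],[0,0,0],0],
  [[0.0123,-0.165,0],[0,0,0],0],
  [[0.0123,-0.165,0],[0,0,0],0],
  [[0.0123,-0.165,0],[0,0,0],0],
])

```text
clock: 3.48
eef_pos: [0.501, 0.018, 0.2199]
tool_rot: [-0.0, 1.0, 0.0, 0.002]
ft_force: [0.3, 0.2, -2.4]
grip_width: 0.0093
grasp_force: 61.2
```

apply_moves([
  [[0,0,0],[0,-0.0278,0],0],
  [[0,0,0],[0,-0.0278,0],0],
  [[0,0,0],[0,-0.0278,0],0],
  [[0.039,0,0.12],[0,0,0],0],
  [[0.039,0,0.12],[0,0,0],0],
  [[0.039,0,0.12],[0,0,0],0],
  [[0,0,0],[0,0,0],0],
  [[0,0,0],[0,0,0],0],
])

```text
clock: 4.15
eef_pos: [0.496, 0.0194, 0.1427]
tool_rot: [-0.0, 0.992, -0.0, 0.13]
ft_force: [-0.2, 0.1, -0.4]
grip_width: 0.0091
grasp_force: 61.1
```

Run:
```python
from h import *
st()
# slightly uphill of the seat, 4 mm above
c=go([.4944+.006*.966-.004*.259,.0145,.1067+.006*.259+.004*.966],90,-15)
im,d,W=cloud("wrist"); save("w2.png",im)
```

```text
t 4.15 pos [0.496  0.0194 0.1427] yaw 90.0 z [ 0.257 -0.    -0.966] F [-0.22  0.12 -0.36] T [0.009 0.3   0.018] w 0.0091 gf 61.1 j6 0.044
turn [-0.     -0.0005  0.    ] rows 0.0 | shift [ 0.0244 -0.0246  0.1516] rows 0.7
```

View pics/w2.png

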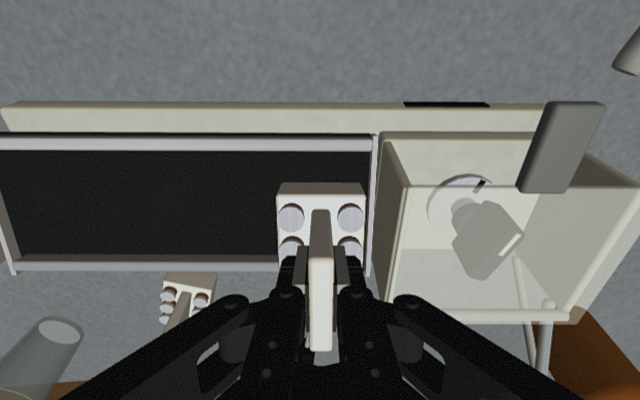

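The rack is held square above the platform's +y end. The clear cover is at right, with the knob mark at (509,245) and the collar mark at (480,185). Now lowering and sliding it to the lip.

apply_moves([
  [[0.012,-0.012,0.05],[0,0,0],0],
  [[0.012,-0.012,0.05],[0,0,0],0],
  [[0,0,0.05],[0,0,0],0],
  [[0,0,0.01],[0,0,0],0],
  [[0,0,0.01],[0,0,0],0],
  [[0,0,0],[0,0,0],0],
  [[0,0,0],[0,0,0],0],
  [[0,0,0],[0,0,0],0],
])

```text
clock: 4.87
eef_pos: [0.5019, 0.0148, 0.1096]
tool_rot: [-0.0, 0.991, 0.0, 0.132]
ft_force: [0.1, -0.4, -2.0]
grip_width: 0.009
grasp_force: 61.2
```

Run:
```python
from h import *
st()
im,d,W=cloud("wrist"); save("w3.png",im)
```

```text
t 4.87 pos [0.5019 0.0148 0.1096] yaw 90.01 z [ 0.261  0.    -0.965] F [ 0.1  -0.37 -2.  ] T [ 0.031  0.364 -0.056] w 0.009 gf 61.2 j6 0.033
```

apply_moves([
  [[0,0,0.006],[0,0,0],0],
  [[0.01,0,0.002],[0,0,0],0],
  [[0.01,0,0],[0,0,0],0],
  [[0.01,0,0],[0,0,0],0],
  [[0.005,0,0],[0,0,0],0],
  [[0,0,0],[0,0,0],0],
  [[0,0,0],[0,0,0],0],
  [[0,0,0],[0,0,0],0],
])

```text
clock: 5.58
eef_pos: [0.4981, 0.0147, 0.108]
tool_rot: [0.0, 0.991, 0.0, 0.134]
ft_force: [0.5, 0.3, 7.2]
grip_width: 0.0094
grasp_force: 62.4
```

Run:
```python
from h import *
st()
```

```text
t 5.58 pos [0.4981 0.0147 0.108 ] yaw 89.99 z [ 0.266  0.    -0.964] F [0.48 0.25 7.21] T [ 0.017 -0.336 -0.014] w 0.0094 gf 62.4 j6 0.034
```

apply_moves([
  [[0.005,0,-0.004],[0,0,0],0],
  [[0.005,0,0],[0,0,0],0],
  [[0.005,0,0],[0,0,0],0],
  [[0.005,0,0],[0,0,0],0],
  [[0.005,0,0],[0,0,0],0],
  [[0,0,0],[0,0,0],0],
  [[0,0,0],[0,0,0],0],
  [[0,0,0],[0,0,0],0],
])

```text
clock: 6.25
eef_pos: [0.4915, 0.0146, 0.1061]
tool_rot: [0.0, 0.991, -0.0, 0.133]
ft_force: [0.7, -0.8, 7.2]
grip_width: 0.0095
grasp_force: 62.3
```

Run:
```python
from h import *
st()
```

```text
t 6.25 pos [0.4915 0.0146 0.1061] yaw 89.99 z [ 0.263 -0.    -0.965] F [ 0.73 -0.81  7.16] T [-0.012 -0.388  0.001] w 0.0095 gf 62.3 j6 0.034
```

apply_moves([
  [[0.004,0,-0.004],[0,0,0],0],
  [[0.004,0,0],[0,0,0],0],
  [[0.004,0,0],[0,0,0],0],
  [[0.004,0,0],[0,0,0],0],
  [[0.004,0,0],[0,0,0],0],
  [[0,0,0],[0,0,0],0],
  [[0,0,0],[0,0,0],0],
  [[0,0,0],[0,0,0],0],
])

```text
clock: 6.92
eef_pos: [0.4896, 0.0147, 0.1061]
tool_rot: [0.0, 0.991, -0.0, 0.135]
ft_force: [9.6, 0.2, -2.3]
grip_width: 0.0091
grasp_force: 60.8
```

Run:
```python
from h import *
st(); im,d,W=cloud("wrist"); save("w4.png",im)
```

```text
t 6.92 pos [0.4896 0.0147 0.1061] yaw 89.99 z [ 0.267 -0.    -0.964] F [ 9.58  0.23 -2.27] T [-0.023 -1.961 -0.092] w 0.0091 gf 60.8 j6 0.034
```

View pics/w4.png

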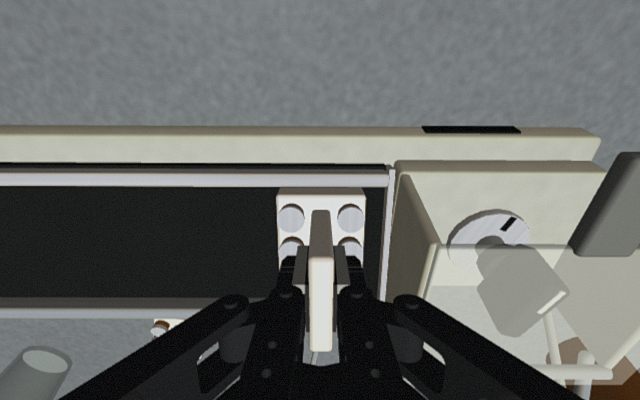

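The rack is against the lip (9.6 N, TCP x≈0.490). I'll ease off, release and back away, then check from the top.

apply_moves([
  [[-0.006,0,0.006],[0,0,0],0],
  [[0,0,0.004],[0,0,0],0],
  [[0,0,0],[0,0,0],0.4],
  [[0,0,0],[0,0,0],0.4],
  [[0,0,0],[0,0,0],0.4],
  [[0,0,-0.15],[0,0,0],0.4],
  [[0,0,-0.2],[0,0,0],0.4],
  [[0,0,-0.2],[0,0,0],0.4],
])

```text
clock: 7.63
eef_pos: [0.4562, 0.0146, 0.2077]
tool_rot: [-0.0, 0.992, -0.0, 0.127]
ft_force: [1.0, 0.6, -0.1]
grip_width: 0.0345
grasp_force: 0.0
```

```bash
cat >> h.py <<'E'
def fins(W,c,r=.05,lo=.06,hi=.13):
    m=(np.hypot(W[...,0]-c[0],W[...,1]-c[1])<r)&(W[...,2]>lo)&(W[...,2]<hi); q=W[m]
    if len(q)<5: print("none",c); return
    q=q[q[:,2]>np.percentile(q[:,2],97)-.012]
    rr=cv2.minAreaRect(q[:,:2].astype(np.float32)); print(len(q),np.round(rr[0],4),np.round(rr[1],3),round(rr[2],1),"z",np.round(np.percentile(q[:,2],[50,97]),3))
E
python3 - <<'E'
from h import *
st(); im,d,W=cloud("top"); np.savez("top1.npz",im=im,W=W)
for c in((.487,.0145),(.659,-.122),(.581,-.32),(.448,-.327)): fins(W,c)
c=go([.60,-.10,.20],72.7)
c=go([.659,-.122,.16],72.7,cur=c)
c=go([.659,-.122,.060],72.7,cur=c)
E
```

```text
t 7.63 pos [0.4562 0.0146 0.2077] yaw 90.0 z [ 0.252 -0.    -0.968] F [ 0.95  0.63 -0.11] T [-0.001  0.204 -0.02 ] w 0.0345 gf 0.0 j6 0.037
45 [0.4935 0.0133] [0.008 0.035] 88.8 z [0.126 0.13 ]
57 [ 0.6588 -0.1218] [0.01  0.044] 72.7 z [0.08  0.083]
68 [ 0.581  -0.3202] [0.01  0.042] 86.7 z [0.079 0.083]
68 [ 0.4483 -0.3275] [0.01  0.042] 78.1 z [0.079 0.083]
turn [0.013  0.085  0.0956] rows 3.2 | shift [-0.8409 -0.339   0.084 ] rows 4.4
turn [0. 0. 0.] rows 0.0 | shift [-0.3144 -0.0173  0.2   ] rows 1.8
turn [0. 0. 0.] rows 0.0 | shift [0.  0.  0.5] rows 2.4
```

apply_moves([
  [[0,0,-0.05],[0.0033,0.0213,0.0239],0.4],
  [[0,0,0],[0.0033,0.0213,0.0239],0.5],
  [[0,0,0],[0.0033,0.0213,0.0239],0.5],
  [[0,0,0],[0.0033,0.0213,0.0239],0.5],
  [[-0.168,-0.068,0.027],[0,0,0],0.5],
  [[-0.168,-0.068,0.027],[0,0,0],0.5],
  [[-0.168,-0.068,0.027],[0,0,0],0.5],
  [[-0.168,-0.068,0.027],[0,0,0],0.5],
])

```text
clock: 8.35
eef_pos: [0.5686, -0.0781, 0.1947]
tool_rot: [0.15, 0.989, -0.001, -0.005]
ft_force: [0.4, 1.0, -0.4]
grip_width: 0.0431
grasp_force: 0.0
```

apply_moves([
  [[-0.168,-0.068,0.027],[0,0,0],0.5],
  [[-0.105,-0.006,0.067],[0,0,0],0.5],
  [[-0.105,-0.006,0.067],[0,0,0],0.5],
  [[-0.105,-0.006,0.067],[0,0,0],0.5],
  [[0,0,0],[0,0,0],0.5],
  [[0,0,0],[0,0,0],0.5],
  [[0,0,0],[0,0,0],0.5],
  [[0,0,0],[0,0,0],0.5],
])

```text
clock: 9.02
eef_pos: [0.6544, -0.1221, 0.1506]
tool_rot: [0.15, 0.989, -0.001, -0.004]
ft_force: [0.2, -0.1, 0.0]
grip_width: 0.0431
grasp_force: 0.0
```

Run:
```python
from h import *
st(); im,d,W=cloud("wrist"); fins(W,(.659,-.122),hi=.1)
c=go([.659,-.122,.060],72.7)
```

```text
t 9.02 pos [ 0.6544 -0.1221  0.1506] yaw 72.71 z [-0.008 -0.001 -1.   ] F [ 0.23 -0.15  0.02] T [ 0.023 -0.002 -0.004] w 0.0431 gf 0.0 j6 0.118
931 [ 0.6586 -0.1213] [0.01  0.044] 72.9 z [0.081 0.083]
turn [-0.0009 -0.002   0.    ] rows 0.1 | shift [-0.0206  0.0071  0.4557] rows 2.2
```

apply_moves([
  [[-0.02,0.008,0.13],[0,-0.002,0],0.5],
  [[0,0,0.13],[0,0,0],0.5],
  [[0,0,0.11],[0,0,0],0.5],
  [[0,0,0.085],[0,0,0],0.5],
  [[0,0,0],[0,0,0],0],
  [[0,0,0],[0,0,0],0],
  [[0,0,0],[0,0,0],0],
  [[0,0,0],[0,0,0],0],
])

```text
clock: 9.73
eef_pos: [0.6601, -0.1225, 0.0613]
tool_rot: [0.15, 0.989, -0.001, 0.001]
ft_force: [0.5, -0.9, -1.3]
grip_width: 0.0091
grasp_force: 61.3
```

Run:
```python
from h import *
st()
o=bot.get_obs();p=o["eef_pos"]
c=go([p[0],p[1],.20],72.7)
c=go([.505,-.0475,.18],90,cur=c)
c=go([.495,-.0475,.114],90,-15,cur=c)
```

```text
t 9.73 pos [ 0.6601 -0.1225  0.0613] yaw 72.69 z [ 0.002 -0.003 -1.   ] F [ 0.5  -0.94 -1.34] T [-0.03   0.055  0.006] w 0.0091 gf 61.3 j6 0.12
turn [-0.0008  0.0008 -0.    ] rows 0.0 | shift [ 0.      0.     -0.6936] rows 3.3
turn [ 0.      0.     -0.0961] rows 2.4 | shift [0.7757 0.3749 0.1   ] rows 4.2
turn [ 0.     -0.0833  0.    ] rows 2.1 | shift [ 0.1337 -0.      0.3058] rows 1.6
```

apply_moves([
  [[0,0,-0.173],[0,0,0],0],
  [[0,0,-0.173],[0,0,0],0],
  [[0,0,-0.173],[0,0,0],0],
  [[0,0,-0.173],[0,0,0],0],
  [[0,0,0],[0,0,-0.032],0],
  [[0,0,0],[0,0,-0.032],0],
  [[0,0,0],[0,0,-0.032],0],
  [[0.155,0.075,0.02],[0,0,0],0],
])

```text
clock: 10.4
eef_pos: [0.6334, -0.1093, 0.1933]
tool_rot: [-0.0, 1.0, -0.002, 0.003]
ft_force: [1.3, 0.3, -2.6]
grip_width: 0.009
grasp_force: 61.3
```

apply_moves([
  [[0.155,0.075,0.02],[0,0,0],0],
  [[0.155,0.075,0.02],[0,0,0],0],
  [[0.155,0.075,0.02],[0,0,0],0],
  [[0.155,0.075,0.02],[0,0,0],0],
  [[0,0,0],[0,-0.0278,0],0],
  [[0,0,0],[0,-0.0278,0],0],
  [[0,0,0],[0,-0.0278,0],0],
  [[0,0,0],[0,0,0],0],
])

```text
clock: 11.07
eef_pos: [0.4989, -0.0464, 0.1764]
tool_rot: [0.0, 0.992, -0.001, 0.129]
ft_force: [-2.7, 0.9, -3.2]
grip_width: 0.009
grasp_force: 61.4
```

apply_moves([
  [[0.044,0,0.1],[0,0,0],0],
  [[0.044,0,0.1],[0,0,0],0],
  [[0.044,0,0.1],[0,0,0],0],
  [[0,0,0],[0,0,0],0],
  [[0,0,0],[0,0,0],0],
  [[0,0,0],[0,0,0],0],
  [[0,0,0],[0,0,0],0],
  [[0,0,0],[0,0,0],0],
])

```text
clock: 11.73
eef_pos: [0.4959, -0.0473, 0.1145]
tool_rot: [0.0, 0.991, -0.001, 0.131]
ft_force: [-1.9, 0.6, -2.5]
grip_width: 0.009
grasp_force: 61.2
```

```bash
cat >> h.py <<'E'
def plat():
    p=bot.get_obs()["eef_pos"]; print("height above platform",round(-.26*(p[0]-.5179)+.9656*(p[2]-.0509),4),"along x from lip seat", round((p[0]-.488)*.966+(p[2]-.1055)*.26,4))
E
python3 - <<'E'
from h import *
st(); plat(); go([.495,-.0475,.109],90,-15)
E
```

```text
t 11.73 pos [ 0.4959 -0.0473  0.1145] yaw 89.96 z [ 0.26  -0.003 -0.966] F [-1.93  0.57 -2.48] T [-0.014  0.422  0.006] w 0.009 gf 61.2 j6 -0.106
height above platform 0.0671 along x from lip seat 0.0099
turn [-0.0009  0.0005  0.    ] rows 0.0 | shift [ 0.0113 -0.0012  0.0252] rows 0.1
```

apply_moves([
  [[0,0,0.015],[0,0,0],0],
  [[0,0,0.015],[0,0,0],0],
  [[0,0,0.002],[0,0,0],0],
  [[0.015,0,0],[0,0,0],0],
  [[0.015,0,0],[0,0,0],0],
  [[0.015,0,0],[0,0,0],0],
  [[0.012,0,0],[0,0,0],0],
  [[0,0,0],[0,0,0],0],
])

```text
clock: 12.4
eef_pos: [0.4898, -0.0475, 0.1072]
tool_rot: [0.0, 0.991, -0.002, 0.136]
ft_force: [4.2, -0.3, 4.5]
grip_width: 0.0092
grasp_force: 61.9
```

Run:
```python
from h import *
st(); plat()
```

```text
t 12.4 pos [ 0.4898 -0.0475  0.1072] yaw 89.96 z [ 0.269 -0.003 -0.963] F [ 4.15 -0.33  4.45] T [ 0.051 -0.957 -0.053] w 0.0092 gf 61.9 j6 -0.108
height above platform 0.0616 along x from lip seat 0.0022
```

apply_moves([
  [[0.008,0,-0.002],[0,0,0],0],
  [[0.008,0,-0.002],[0,0,0],0],
  [[0,0,0],[0,0,0],0],
  [[0,0,0],[0,0,0],0],
  [[0,0,0],[0,0,0],0],
  [[0,0,0],[0,0,0],0],
  [[0,0,0],[0,0,0],0],
  [[0,0,0],[0,0,0],0],
])

```text
clock: 13.07
eef_pos: [0.4883, -0.0475, 0.1075]
tool_rot: [0.0, 0.991, -0.002, 0.137]
ft_force: [9.1, -0.9, -1.1]
grip_width: 0.0089
grasp_force: 61.0
```

apply_moves([
  [[-0.006,0,0.004],[0,0,0],0],
  [[0,0,0.004],[0,0,0],0],
  [[0,0,0],[0,0,0],0.4],
  [[0,0,0],[0,0,0],0.4],
  [[0,0,0],[0,0,0],0.4],
  [[0,0,-0.15],[0,0,0],0.4],
  [[0,0,-0.2],[0,0,0],0.4],
  [[0,0,-0.2],[0,0,0],0.4],
])

```text
clock: 13.73
eef_pos: [0.4527, -0.0466, 0.2079]
tool_rot: [0.0, 0.992, -0.001, 0.127]
ft_force: [2.7, 0.3, 0.3]
grip_width: 0.034
grasp_force: 0.0
```

Run:
```python
from h import *
st(); im,d,W=cloud("top"); np.savez("top2.npz",im=im,W=W)
for c in((.487,.0145),(.487,-.0475),(.581,-.32),(.448,-.327)): fins(W,c,.03,hi=.15)
c=go([.54,-.28,.20],86.7)
c=go([.581,-.3202,.16],86.7,cur=c)
```

```text
t 13.73 pos [ 0.4527 -0.0466  0.2079] yaw 89.97 z [ 0.252 -0.002 -0.968] F [2.66 0.34 0.27] T [-0.003  0.142 -0.012] w 0.034 gf 0.0 j6 -0.116
66 [0.4883 0.0134] [0.008 0.045] 88.4 z [0.125 0.13 ]
44 [ 0.4918 -0.0491] [0.008 0.034] 89.0 z [0.125 0.131]
62 [ 0.5813 -0.3206] [0.009 0.042] 84.6 z [0.079 0.083]
68 [ 0.4484 -0.3274] [0.011 0.042] 77.3 z [0.079 0.084]
turn [0.0013 0.0856 0.0181] rows 2.2 | shift [-0.4862 -1.1382  0.0848] rows 6.0
turn [0. 0. 0.] rows 0.0 | shift [-0.2162 -0.1889  0.2   ] rows 1.7
```

apply_moves([
  [[0,0,0],[0.0004,0.0285,0.006],0.5],
  [[0,0,0],[0.0004,0.0285,0.006],0.5],
  [[0,0,0],[0.0004,0.0285,0.006],0.5],
  [[-0.07,-0.163,0.012],[0,0,0],0.5],
  [[-0.07,-0.163,0.012],[0,0,0],0.5],
  [[-0.07,-0.163,0.012],[0,0,0],0.5],
  [[-0.07,-0.163,0.012],[0,0,0],0.5],
  [[-0.07,-0.163,0.012],[0,0,0],0.5],
])

```text
clock: 14.45
eef_pos: [0.5154, -0.215, 0.1949]
tool_rot: [0.028, 1.0, 0.001, -0.005]
ft_force: [0.7, 0.5, 0.7]
grip_width: 0.0427
grasp_force: 0.0
```

apply_moves([
  [[-0.07,-0.163,0.012],[0,0,0],0.5],
  [[-0.07,-0.163,0.012],[0,0,0],0.5],
  [[-0.072,-0.063,0.067],[0,0,0],0.5],
  [[-0.072,-0.063,0.067],[0,0,0],0.5],
  [[-0.072,-0.063,0.067],[0,0,0],0.5],
  [[0,0,0],[0,0,0],0.5],
  [[0,0,0],[0,0,0],0.5],
  [[0,0,0],[0,0,0],0.5],
])

```text
clock: 15.12
eef_pos: [0.5795, -0.3199, 0.1497]
tool_rot: [0.028, 1.0, 0.001, -0.005]
ft_force: [0.5, 0.5, 0.4]
grip_width: 0.0425
grasp_force: 0.0
```

Run:
```python
from h import *
st(); im,d,W=cloud("wrist"); fins(W,(.581,-.32),hi=.1)
c=go([.581,-.3202,.059],86)
```

```text
t 15.12 pos [ 0.5795 -0.3199  0.1497] yaw 86.73 z [-0.01   0.002 -1.   ] F [0.46 0.49 0.44] T [-0.047 -0.006  0.011] w 0.0425 gf 0.0 j6 -0.446
968 [ 0.5809 -0.3202] [0.01  0.043] 85.8 z [0.081 0.082]
turn [ 0.0003 -0.0027  0.0042] rows 0.1 | shift [-0.0061 -0.0012  0.4581] rows 2.2
```

apply_moves([
  [[-0.006,0,0.13],[0,-0.003,0.005],0.5],
  [[0,0,0.13],[0,0,0],0.5],
  [[0,0,0.11],[0,0,0],0.5],
  [[0,0,0.088],[0,0,0],0.5],
  [[0,0,0],[0,0,0],0],
  [[0,0,0],[0,0,0],0],
  [[0,0,0],[0,0,0],0],
  [[0,0,0],[0,0,0],0],
])

```text
clock: 15.83
eef_pos: [0.5823, -0.3208, 0.061]
tool_rot: [0.036, 0.999, -0.001, 0.002]
ft_force: [0.4, -0.2, -0.8]
grip_width: 0.0094
grasp_force: 61.3
```

Run:
```python
from h import *
st()
o=bot.get_obs();p=o["eef_pos"]
c=go([p[0],p[1],.20],85.8)
c=go([.505,-.1095,.18],90,cur=c)
c=go([.496,-.1095,.114],90,-15,cur=c)
```

```text
t 15.83 pos [ 0.5823 -0.3208  0.061 ] yaw 85.85 z [ 0.004 -0.001 -1.   ] F [ 0.43 -0.17 -0.79] T [-0.038  0.039  0.018] w 0.0094 gf 61.3 j6 -0.432
turn [-0.0003  0.0014  0.0003] rows 0.0 | shift [ 0.      0.     -0.6949] rows 3.3
turn [ 0.      0.     -0.0233] rows 0.6 | shift [0.3866 1.0566 0.1   ] rows 5.4
turn [ 0.     -0.0833  0.    ] rows 2.1 | shift [ 0.1289 -0.      0.3071] rows 1.6
```

apply_moves([
  [[0,0,-0.174],[0,0,0],0],
  [[0,0,-0.174],[0,0,0],0],
  [[0,0,-0.174],[0,0,0],0],
  [[0,0,-0.174],[0,0,0],0],
  [[0,0,0],[0,0,-0.023],0],
  [[0.055,0.151,0.014],[0,0,0],0],
  [[0.055,0.151,0.014],[0,0,0],0],
  [[0.055,0.151,0.014],[0,0,0],0],
])

```text
clock: 16.5
eef_pos: [0.5479, -0.2295, 0.1909]
tool_rot: [0.001, 1.0, -0.0, 0.002]
ft_force: [0.3, 0.7, -1.5]
grip_width: 0.0095
grasp_force: 61.3
```

apply_moves([
  [[0.055,0.151,0.014],[0,0,0],0],
  [[0.055,0.151,0.014],[0,0,0],0],
  [[0.055,0.151,0.014],[0,0,0],0],
  [[0.055,0.151,0.014],[0,0,0],0],
  [[0,0,0],[0,-0.0278,0],0],
  [[0,0,0],[0,-0.0278,0],0],
  [[0,0,0],[0,-0.0278,0],0],
  [[0,0,0],[0,0,0],0],
])

```text
clock: 17.17
eef_pos: [0.4991, -0.1078, 0.1772]
tool_rot: [0.0, 0.992, 0.001, 0.13]
ft_force: [-2.8, 0.7, -3.0]
grip_width: 0.0094
grasp_force: 61.4
```

apply_moves([
  [[0.043,0,0.1],[0,0,0],0],
  [[0.043,0,0.1],[0,0,0],0],
  [[0.043,0,0.1],[0,0,0],0],
  [[0,0,0],[0,0,0],0],
  [[0,0,0],[0,0,0],0],
  [[0,0,0],[0,0,0],0],
  [[0,0,0],[0,0,0],0],
  [[0,0,0],[0,0,0],0],
])

```text
clock: 17.83
eef_pos: [0.4964, -0.1094, 0.1154]
tool_rot: [0.0, 0.991, -0.0, 0.133]
ft_force: [-1.1, 0.6, -1.9]
grip_width: 0.0092
grasp_force: 61.2
```

Run:
```python
from h import *
st(); plat(); go([.495,-.1095,.109],90,-15)
```

```text
t 17.83 pos [ 0.4964 -0.1094  0.1154] yaw 89.97 z [ 0.263 -0.    -0.965] F [-1.12  0.57 -1.94] T [ 0.049  0.43  -0.045] w 0.0092 gf 61.2 j6 -0.245
height above platform 0.0678 along x from lip seat 0.0107
turn [-0.0001  0.0013 -0.0001] rows 0.0 | shift [ 0.0152 -0.0007  0.0289] rows 0.2
```

apply_moves([
  [[0,0,0.018],[0,0,0],0],
  [[0,0,0.017],[0,0,0],0],
  [[0.015,0,0],[0,0,0],0],
  [[0.015,0,0],[0,0,0],0],
  [[0.015,0,0],[0,0,0],0],
  [[0.015,0,-0.002],[0,0,0],0],
  [[0.012,0,-0.002],[0,0,0],0],
  [[0,0,0],[0,0,0],0],
])

```text
clock: 18.5
eef_pos: [0.4876, -0.1097, 0.1069]
tool_rot: [-0.0, 0.991, -0.0, 0.137]
ft_force: [8.2, -0.7, 0.7]
grip_width: 0.0095
grasp_force: 61.3
```

Run:
```python
from h import *
st(); plat()
```

```text
t 18.5 pos [ 0.4876 -0.1097  0.1069] yaw 90.0 z [ 0.271 -0.001 -0.963] F [ 8.16 -0.72  0.69] T [ 0.002 -1.79  -0.128] w 0.0095 gf 61.3 j6 -0.252
height above platform 0.062 along x from lip seat -0.0
```

Rack C is at the lip, so I'll release it and go to D.

apply_moves([
  [[-0.006,0,0.004],[0,0,0],0],
  [[0,0,0.004],[0,0,0],0],
  [[0,0,0],[0,0,0],0.4],
  [[0,0,0],[0,0,0],0.4],
  [[0,0,0],[0,0,0],0.4],
  [[0,0,-0.15],[0,0,0],0.4],
  [[0,0,-0.2],[0,0,0],0.4],
  [[0,0,-0.2],[0,0,0],0.4],
])

```text
clock: 19.17
eef_pos: [0.4532, -0.1084, 0.2078]
tool_rot: [0.0, 0.992, 0.001, 0.128]
ft_force: [0.9, -0.2, -0.3]
grip_width: 0.0342
grasp_force: 0.0
```

Run:
```python
from h import *
st(); im,d,W=cloud("top"); np.savez("top3.npz",im=im,W=W)
for c in((.487,.0145),(.487,-.0475),(.487,-.1095),(.448,-.327)): fins(W,c,.03,hi=.15)
c=go([.4484,-.3274,.16],77)
```

```text
t 19.17 pos [ 0.4532 -0.1084  0.2078] yaw 89.98 z [ 0.254  0.002 -0.967] F [ 0.85 -0.21 -0.26] T [-0.041  0.153  0.001] w 0.0342 gf 0.0 j6 -0.27
64 [0.4883 0.0134] [0.008 0.045] 88.3 z [0.125 0.132]
58 [ 0.4867 -0.049 ] [0.008 0.045] 88.8 z [0.124 0.131]
55 [ 0.4903 -0.1092] [0.008 0.034] 89.1 z [0.126 0.131]
67 [ 0.4485 -0.3275] [0.01  0.042] 77.8 z [0.079 0.083]
turn [0.0092 0.0859 0.0716] rows 2.8 | shift [-0.2057 -1.0698  0.2849] rows 5.4
```

apply_moves([
  [[0,0,0],[0.003,0.0286,0.0239],0.5],
  [[0,0,0],[0.003,0.0286,0.0239],0.5],
  [[0,0,0],[0.003,0.0286,0.0239],0.5],
  [[-0.029,-0.153,0.02],[0,0,0],0.5],
  [[-0.029,-0.153,0.02],[0,0,0],0.5],
  [[-0.029,-0.153,0.02],[0,0,0],0.5],
  [[-0.029,-0.153,0.05],[0,0,0],0.5],
  [[-0.029,-0.153,0.05],[0,0,0],0.5],
])

```text
clock: 19.88
eef_pos: [0.4487, -0.2657, 0.1755]
tool_rot: [0.113, 0.994, 0.001, -0.004]
ft_force: [1.3, -0.3, -0.0]
grip_width: 0.0429
grasp_force: 0.0
```

apply_moves([
  [[-0.029,-0.153,0.06],[0,0,0],0.5],
  [[-0.029,-0.153,0.06],[0,0,0],0.5],
  [[0,0,0],[0,0,0],0.5],
  [[0,0,0],[0,0,0],0.5],
  [[0,0,0],[0,0,0],0.5],
  [[0,0,0],[0,0,0],0.5],
  [[0,0,0],[0,0,0],0.5],
  [[0,0,0],[0,0,0],0.5],
])

```text
clock: 20.55
eef_pos: [0.4469, -0.3258, 0.153]
tool_rot: [0.112, 0.994, 0.001, -0.003]
ft_force: [1.1, 0.3, -0.3]
grip_width: 0.0429
grasp_force: 0.0
```

Run:
```python
from h import *
st(); im,d,W=cloud("wrist"); fins(W,(.4485,-.3275),hi=.1)
c=go([.4485,-.3275,.059],77)
```

```text
t 20.55 pos [ 0.4469 -0.3258  0.153 ] yaw 77.1 z [-0.007  0.002 -1.   ] F [ 1.09  0.35 -0.29] T [-0.009 -0.017 -0.019] w 0.0429 gf 0.0 j6 -0.404
906 [ 0.4486 -0.3267] [0.009 0.044] 76.9 z [0.081 0.082]
turn [ 0.0003 -0.0022  0.0005] rows 0.1 | shift [-0.0096 -0.0059  0.4696] rows 2.3
```

apply_moves([
  [[-0.009,-0.004,0.14],[0,-0.002,0],0.5],
  [[0,0,0.13],[0,0,0],0.5],
  [[0,0,0.11],[0,0,0],0.5],
  [[0,0,0.088],[0,0,0],0.5],
  [[0,0,0],[0,0,0],0],
  [[0,0,0],[0,0,0],0],
  [[0,0,0],[0,0,0],0],
  [[0,0,0],[0,0,0],0],
])

```text
clock: 21.27
eef_pos: [0.4488, -0.3282, 0.0602]
tool_rot: [0.113, 0.994, 0.0, 0.001]
ft_force: [-0.6, -0.3, -1.6]
grip_width: 0.0092
grasp_force: 61.4
```

Run:
```python
from h import *
st()
o=bot.get_obs();p=o["eef_pos"]
c=go([p[0],p[1],.20],77)
c=go([.505,-.1715,.18],90,cur=c)
c=go([.496,-.1715,.114],90,-15,cur=c)
```

```text
t 21.27 pos [ 0.4488 -0.3282  0.0602] yaw 77.02 z [ 0.001 -0.    -1.   ] F [-0.59 -0.27 -1.57] T [-0.015  0.018  0.015] w 0.0092 gf 61.4 j6 -0.405
turn [0.     0.0003 0.0001] rows 0.0 | shift [ 0.      0.     -0.6988] rows 3.4
turn [ 0.      0.     -0.0722] rows 1.8 | shift [-0.2811  0.7836  0.1   ] rows 4.0
turn [ 0.     -0.0833  0.    ] rows 2.1 | shift [ 0.1289 -0.      0.3071] rows 1.6
```

apply_moves([
  [[0,0,-0.175],[0,0,0],0],
  [[0,0,-0.175],[0,0,0],0],
  [[0,0,-0.175],[0,0,0],0],
  [[0,0,-0.175],[0,0,0],0],
  [[0,0,0],[0,0,-0.036],0],
  [[0,0,0],[0,0,-0.036],0],
  [[-0.056,0.157,0.02],[0,0,0],0],
  [[-0.056,0.157,0.02],[0,0,0],0],
])

```text
clock: 21.93
eef_pos: [0.4708, -0.2662, 0.1926]
tool_rot: [0.002, 1.0, -0.0, 0.001]
ft_force: [0.9, 0.1, -1.5]
grip_width: 0.0093
grasp_force: 61.4
```

apply_moves([
  [[-0.056,0.157,0.02],[0,0,0],0],
  [[-0.056,0.157,0.02],[0,0,0],0],
  [[-0.056,0.157,0.02],[0,0,0],0],
  [[0,0,0],[0,-0.0278,0],0],
  [[0,0,0],[0,-0.0278,0],0],
  [[0,0,0],[0,-0.0278,0],0],
  [[0,0,0],[0,0,0],0],
  [[0,0,0],[0,0,0],0],
])

```text
clock: 22.6
eef_pos: [0.5025, -0.1707, 0.1796]
tool_rot: [0.001, 0.992, 0.001, 0.129]
ft_force: [0.1, -0.3, -1.4]
grip_width: 0.0093
grasp_force: 61.3
```

apply_moves([
  [[0.043,0,0.1],[0,0,0],0],
  [[0.043,0,0.1],[0,0,0],0],
  [[0.043,0,0.1],[0,0,0],0],
  [[0,0,0],[0,0,0],0],
  [[0,0,0],[0,0,0],0],
  [[0,0,0],[0,0,0],0],
  [[0,0,0],[0,0,0],0],
  [[0,0,0],[0,0,0],0],
])

```text
clock: 23.27
eef_pos: [0.4962, -0.1714, 0.116]
tool_rot: [0.0, 0.991, 0.0, 0.131]
ft_force: [0.0, -0.3, -2.2]
grip_width: 0.0093
grasp_force: 61.2
```

Run:
```python
from h import *
st(); plat(); go([.495,-.1715,.109],90,-15)
```

```text
t 23.27 pos [ 0.4962 -0.1714  0.116 ] yaw 89.97 z [ 0.261  0.    -0.965] F [ 0.04 -0.29 -2.21] T [-0.026  0.318  0.005] w 0.0093 gf 61.2 j6 -0.374
height above platform 0.0685 along x from lip seat 0.0107
turn [ 0.      0.0006 -0.0002] rows 0.0 | shift [ 0.015  -0.0004  0.0324] rows 0.2
```

apply_moves([
  [[0,0,0.02],[0,0,0],0],
  [[0,0,0.022],[0,0,0],0],
  [[0.015,0,0],[0,0,0],0],
  [[0.015,0,0],[0,0,0],0],
  [[0.015,0,0],[0,0,0],0],
  [[0.015,0,-0.002],[0,0,0],0],
  [[0.012,0,-0.002],[0,0,0],0],
  [[0,0,0],[0,0,0],0],
])

```text
clock: 23.93
eef_pos: [0.4873, -0.172, 0.106]
tool_rot: [-0.0, 0.991, -0.0, 0.135]
ft_force: [7.7, -1.6, 0.8]
grip_width: 0.0092
grasp_force: 61.4
```

Run:
```python
from h import *
st(); plat()
```

```text
t 23.93 pos [ 0.4873 -0.172   0.106 ] yaw 90.0 z [ 0.268 -0.001 -0.963] F [ 7.69 -1.62  0.76] T [-0.182 -1.9   -0.149] w 0.0092 gf 61.4 j6 -0.383
height above platform 0.0611 along x from lip seat -0.0005
```

apply_moves([
  [[-0.006,0,0.004],[0,0,0],0],
  [[0,0,0.004],[0,0,0],0],
  [[0,0,0],[0,0,0],0.4],
  [[0,0,0],[0,0,0],0.4],
  [[0,0,0],[0,0,0],0.4],
  [[0,0,-0.15],[0,0,0],0.4],
  [[0,0,-0.2],[0,0,0],0.4],
  [[0,0,-0.2],[0,0,0],0.4],
])

```text
clock: 24.6
eef_pos: [0.4536, -0.17, 0.207]
tool_rot: [0.0, 0.992, 0.002, 0.127]
ft_force: [-0.1, -1.3, 1.3]
grip_width: 0.0341
grasp_force: 0.0
```

Run:
```python
from h import *
st(); im,d,W=cloud("top"); np.savez("top4.npz",im=im,W=W)
for c in((.487,.0145),(.487,-.0475),(.487,-.1095),(.487,-.1715)): fins(W,c,.03,hi=.15)
save("t4.png",im[130:270,180:440],3)
c=go([.438,.1254,.19],90)
c=go([.438,.1254,.108],90,cur=c)
```

```text
t 24.6 pos [ 0.4536 -0.17    0.207 ] yaw 89.98 z [ 0.252  0.004 -0.968] F [-0.14 -1.29  1.34] T [-0.042  0.199  0.029] w 0.0341 gf 0.0 j6 -0.408
68 [0.4867 0.0135] [0.008 0.042] 88.6 z [0.125 0.131]
59 [ 0.4868 -0.0491] [0.008 0.044] 88.8 z [0.125 0.131]
65 [ 0.4865 -0.1091] [0.008 0.041] 89.2 z [0.125 0.131]
63 [ 0.4879 -0.1719] [0.009 0.042] 89.1 z [0.125 0.13 ]
turn [-0.0006  0.0853 -0.0002] rows 2.1 | shift [0.0932 1.4866 0.1318] rows 7.2
turn [0. 0. 0.] rows 0.0 | shift [0.   0.   0.41] rows 2.0
```

View pics/t4.png

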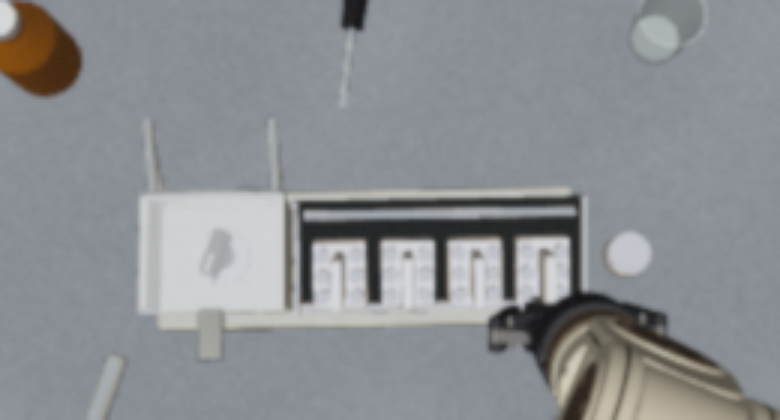

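All four racks sit in a row against the lip (crop rows 238–305). Next is the cover tab, at crop (210,335).

apply_moves([
  [[0,0,0],[0,0.0284,0],0.5],
  [[0,0,0],[0,0.0284,0],0.5],
  [[0,0,0],[0,0.0284,0],0.5],
  [[0.012,0.186,0.015],[0,0,0],0.5],
  [[0.012,0.186,0.015],[0,0,0],0.5],
  [[0.012,0.186,0.015],[0,0,0],0.5],
  [[0.012,0.186,0.015],[0,0,0],0.5],
  [[0.012,0.186,0.015],[0,0,0],0.5],
])

```text
clock: 25.32
eef_pos: [0.4428, 0.0166, 0.1923]
tool_rot: [0.001, 1.0, 0.001, -0.005]
ft_force: [0.2, -0.5, -0.1]
grip_width: 0.0427
grasp_force: 0.0
```

apply_moves([
  [[0.012,0.186,0.015],[0,0,0],0.5],
  [[0.012,0.186,0.015],[0,0,0],0.5],
  [[0.012,0.186,0.015],[0,0,0],0.5],
  [[0,0,0.05],[0,0,0],0.5],
  [[0,0,0.05],[0,0,0],0.5],
  [[0,0,0],[0,0,0],0.5],
  [[0,0,0],[0,0,0],0.5],
  [[0,0,0],[0,0,0],0.5],
])

```text
clock: 25.98
eef_pos: [0.4364, 0.1264, 0.1647]
tool_rot: [0.001, 1.0, 0.001, -0.004]
ft_force: [0.2, -1.0, -0.2]
grip_width: 0.043
grasp_force: 0.0
```

Run:
```python
from h import *
st(); go([.438,.1254,.108],90)
im,d,W=cloud("wrist"); save("w5.png",im)
m=(np.abs(W[...,0]-.435)<.03)&(np.abs(W[...,1]-.125)<.02)&(np.abs(W[...,2]-.113)<.01)
q=W[m]; print(len(q),q.min(0),q.max(0),np.median(q,0))
```

```text
t 25.98 pos [0.4364 0.1264 0.1647] yaw 89.93 z [-0.008  0.001 -1.   ] F [ 0.24 -1.   -0.22] T [-0.018 -0.03   0.036] w 0.043 gf 0.0 j6 0.281
turn [ 0.0004 -0.0024 -0.0004] rows 0.1 | shift [-0.0082 -0.005   0.2836] rows 1.4
2250 [0.42431983 0.11503725 0.10963704] [0.46497789 0.13709015 0.11845052] [0.44264565 0.12606802 0.11633353]
```

apply_moves([
  [[0,0,0.12],[0,-0.002,0],0.5],
  [[0,0,0.1],[0,0,0],0.5],
  [[0,0,0.053],[0,0,0],0.5],
  [[0,0,0],[0,0,0],0],
  [[0,0,0],[0,0,0],0],
  [[0,0,0],[0,0,0],0],
  [[0,0,0],[0,0,0],0],
  [[0,0,0],[0,0,0],0],
])

```text
clock: 26.7
eef_pos: [0.4359, 0.1257, 0.1107]
tool_rot: [0.001, 1.0, -0.0, -0.001]
ft_force: [-2.0, -5.2, -1.0]
grip_width: 0.0206
grasp_force: 58.9
```

Run:
```python
from h import *
st()
t=np.linspace(0,2.70,17); 
for a in np.c_[np.diff(.133*np.cos(t))/.2,-np.diff(.133*np.sin(t))/.2]: print(np.round(a,3))
```

```text
t 26.7 pos [0.4359 0.1257 0.1107] yaw 89.9 z [-0.001 -0.    -1.   ] F [-2.04 -5.24 -0.99] T [-0.945  0.487 -0.091] w 0.0206 gf 58.9 j6 0.283
[-0.009 -0.112]
[-0.028 -0.109]
[-0.046 -0.102]
[-0.062 -0.093]
[-0.077 -0.081]
[-0.09  -0.067]
[-0.1   -0.051]
[-0.107 -0.034]
[-0.111 -0.015]
[-0.112  0.004]
[-0.11   0.022]
[-0.105  0.041]
[-0.096  0.057]
[-0.085  0.073]
[-0.072  0.086]
[-0.056  0.097]
```

apply_moves([
  [[-0.009,0,-0.112],[0,0,0],0],
  [[-0.028,0,-0.109],[0,0,0],0],
  [[-0.046,0,-0.102],[0,0,0],0],
  [[-0.062,0,-0.093],[0,0,0],0],
  [[-0.077,0,-0.081],[0,0,0],0],
  [[-0.09,0,-0.067],[0,0,0],0],
  [[-0.1,0,-0.051],[0,0,0],0],
  [[-0.107,0,-0.034],[0,0,0],0],
])

```text
clock: 27.37
eef_pos: [0.5394, 0.1252, 0.2405]
tool_rot: [0.001, 1.0, -0.0, -0.002]
ft_force: [-2.6, -4.4, -6.8]
grip_width: 0.0204
grasp_force: 59.7
```

Run:
```python
from h import *
st(); print(bot.get_obs()["joint_pos"])
```

```text
t 27.37 pos [0.5394 0.1252 0.2405] yaw 89.92 z [-0.004 -0.001 -1.   ] F [-2.62 -4.44 -6.83] T [-0.871  1.085  0.005] w 0.0204 gf 59.7 j6 0.229
[2.28039838e-01 3.53999663e-01 1.40731160e-01 1.36141379e+00
 1.79407395e-04 2.29365333e-01]
```

Tracking well, so I'll continue round the arc.

apply_moves([
  [[-0.111,0,-0.015],[0,0,0],0],
  [[-0.112,0,0.004],[0,0,0],0],
  [[-0.11,0,0.022],[0,0,0],0],
  [[-0.105,0,0.041],[0,0,0],0],
  [[-0.096,0,0.057],[0,0,0],0],
  [[-0.085,0,0.073],[0,0,0],0],
  [[-0.072,0,0.086],[0,0,0],0],
  [[-0.056,0,0.097],[0,0,0],0],
])

```text
clock: 28.03
eef_pos: [0.6949, 0.1246, 0.1709]
tool_rot: [0.001, 1.0, 0.0, 0.006]
ft_force: [4.2, -6.4, 4.6]
grip_width: 0.0208
grasp_force: 62.9
```

apply_moves([
  [[0,0,0],[0,0,0],0],
  [[0,0,0],[0,0,0],0],
  [[0,0,0],[0,0,0],0],
  [[0,0,0],[0,0,0],0],
  [[0,0,0],[0,0,0],0],
  [[0,0,0],[0,0,0],0],
  [[0,0,0],[0,0,0],0],
  [[0,0,0],[0,0,0],0],
])

```text
clock: 28.7
eef_pos: [0.6933, 0.1247, 0.1705]
tool_rot: [0.002, 1.0, 0.0, 0.005]
ft_force: [3.8, -5.2, 3.2]
grip_width: 0.0203
grasp_force: 68.9
```

Run:
```python
from h import *
st(); p=bot.get_obs()["eef_pos"]; print(np.pi-np.arctan2(p[2]+.002-.112,p[0]-.5695))
```

```text
t 28.7 pos [0.6933 0.1247 0.1705] yaw 89.77 z [ 0.009  0.    -1.   ] F [ 3.81 -5.22  3.19] T [-0.933 -0.697 -0.438] w 0.0203 gf 68.9 j6 0.183
2.6870498126294295
```

apply_moves([
  [[0,0,0],[0,0,0],0.5],
  [[0,0,0],[0,0,0],0.5],
  [[0,0,0],[0,0,0],0.5],
  [[0,0,-0.15],[0,0,0],0.5],
  [[0,0,-0.2],[0,0,0],0.5],
  [[0.15,0,-0.1],[0,0,0],0.5],
  [[0.2,0,0],[0,0,0],0.5],
  [[0.2,0,0],[0,0,0],0.5],
])

```text
clock: 29.37
eef_pos: [0.5801, 0.1274, 0.2583]
tool_rot: [0.0, 1.0, 0.002, 0.002]
ft_force: [0.6, -0.1, 0.2]
grip_width: 0.0428
grasp_force: 0.0
```

apply_moves([
  [[0.2,0,0],[0,0,0],0.5],
  [[0.15,0,0.05],[0,0,0],0.5],
  [[0,0,0.05],[0,0,0],0.5],
  [[0,0,0],[0,0,0],0.5],
  [[0,0,0],[0,0,0],0.5],
  [[0,0,0],[0,0,0],0.5],
  [[0,0,0],[0,0,0],0.5],
  [[0,0,0],[0,0,0],0.5],
])

```text
clock: 30.03
eef_pos: [0.5109, 0.1268, 0.2372]
tool_rot: [0.0, 1.0, 0.001, 0.0]
ft_force: [0.4, -0.5, -0.6]
grip_width: 0.043
grasp_force: 0.0
```

Run:
```python
from h import *
st(); im,d,W=cloud("wrist"); save("w6.png",im); np.savez("w6.npz",im=im,W=W)
im,d,W=cloud("top"); np.savez("top5.npz",im=im,W=W)
for c in((.487,.0145),(.487,-.0475),(.487,-.1095),(.487,-.1715)): fins(W,c,.03,hi=.15)
```

```text
t 30.03 pos [0.5109 0.1268 0.2372] yaw 89.94 z [ 0.     0.002 -1.   ] F [ 0.43 -0.45 -0.59] T [-0.053  0.028 -0.009] w 0.043 gf 0.0 j6 0.243
67 [0.4868 0.0135] [0.008 0.042] 88.7 z [0.124 0.131]
61 [ 0.4867 -0.0491] [0.008 0.044] 88.8 z [0.125 0.131]
65 [ 0.4864 -0.1091] [0.008 0.042] 89.3 z [0.125 0.131]
65 [ 0.4867 -0.1717] [0.045 0.009] 0.1 z [0.126 0.132]
```

View pics/w6.png

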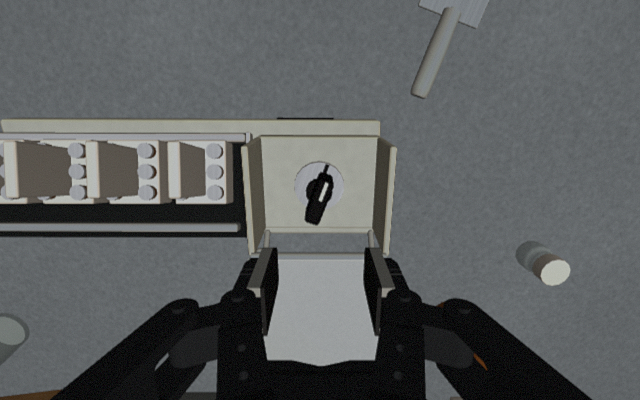

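The cover is propped open. The knob bar runs from about (328,175) to (313,222) and the racks are still in place. Next I'll measure the knob.

Run:
```python
from h import *
z=np.load("w6.npz"); im=z["im"].astype(int);W=z["W"]
s=W[155:235,290:350].reshape(-1,3); c=im[155:235,290:350].reshape(-1,3)
print("z pct",np.nanpercentile(s[:,2],[1,10,30,50,70,90,97,99.5]))
zt=np.nanpercentile(s[:,2],99.5)
q=s[s[:,2]>zt-.008]; print(len(q),cv2.minAreaRect(q[:,:2].astype(np.float32)),np.median(q[:,2]))
v=s[(c.min(1)>150)&(s[:,2]>zt-.01)]; print("white mark",len(v),v.mean(0) if len(v) else 0)
k=s[(c.max(1)<60)&(s[:,2]<zt-.03)]; print("black low",len(k),k.mean(0) if len(k) else 0, k.min(0),k.max(0))
# bar position
b=W[215:245,0:240].reshape(-1,3); b=b[(b[:,2]>.068)&(b[:,1]<.05)]; print("bar",len(b),np.percentile(b[:,0],[2,50,98]),np.median(b[:,2]))
```

```text
z pct [0.00195949 0.04015927 0.04150201 0.04245498 0.04980309 0.10283853
 0.10393257 0.1046899 ]
740 ((0.5203109383583069, 0.12581029534339905), (0.013951577246189117, 0.041254922747612), 69.73377990722656) 0.1032055747373489
white mark 58 [0.50973049 0.12968524 0.10393692]
black low 139 [0.51340292 0.12234083 0.06724489] [0.49767534 0.11373276 0.0490171 ] [0.52771835 0.13777047 0.07407749]
bar 2225 [0.54952291 0.55259553 0.55708343] 0.07855089281441482
```

apply_moves([
  [[-0.047,-0.005,0],[0,0,-0.037],0.45],
  [[0,0,0],[0,0,-0.037],0.45],
  [[0,0,0],[0,0,-0.037],0.45],
  [[0,0,0],[0,0,-0.037],0.45],
  [[0,0,0],[0,0,-0.037],0.45],
  [[0,0,0],[0,0,-0.037],0.45],
  [[0,0,0],[0,0,-0.037],0.45],
  [[0,0,0],[0,0,-0.037],0.45],
])

```text
clock: 30.8
eef_pos: [0.5194, 0.1256, 0.2369]
tool_rot: [-0.451, 0.893, 0.001, 0.0]
ft_force: [-0.6, -1.1, 0.4]
grip_width: 0.0384
grasp_force: 0.0
```

apply_moves([
  [[0,0,0],[0,0,-0.037],0.45],
  [[0,0,0],[0,0,-0.037],0.45],
  [[0,0,0],[0,0,-0.037],0.45],
  [[0,0,0],[0,0,-0.037],0.45],
  [[0,0,0],[0,0,-0.037],0.45],
  [[0,0,0],[0,0,-0.037],0.45],
  [[0,0,0],[0,0,-0.037],0.45],
  [[0,0,0],[0,0,-0.037],0.45],
])

```text
clock: 31.47
eef_pos: [0.5194, 0.1255, 0.2369]
tool_rot: [0.803, -0.596, -0.001, -0.0]
ft_force: [-0.4, 0.1, 0.1]
grip_width: 0.0383
grasp_force: 0.0
```

apply_moves([
  [[0,0,0],[0,0,-0.037],0.45],
  [[0,0,0],[0,0,-0.037],0.45],
  [[0,0,0],[0,0,-0.037],0.45],
  [[0,0,0],[0,0,-0.037],0.45],
  [[0,0,0],[0,0,-0.037],0.45],
  [[0,0,0],[0,0,-0.037],0.45],
  [[0,0,0],[0,0,-0.037],0.45],
  [[0,0,0],[0,0,-0.037],0.45],
])

```text
clock: 32.13
eef_pos: [0.5194, 0.1256, 0.2369]
tool_rot: [0.985, -0.173, -0.0, -0.001]
ft_force: [-0.0, 0.2, 0.4]
grip_width: 0.0383
grasp_force: 0.0
```

Run:
```python
from h import *
st(); go([.5203,.1258,.0895],249.7)
```

```text
t 32.13 pos [0.5194 0.1256 0.2369] yaw -109.88 z [-0.001  0.002 -1.   ] F [-0.03  0.18  0.35] T [ 0.004  0.087 -0.022] w 0.0383 gf 0.0 j6 -2.558
turn [-0.0004  0.0004  0.0023] rows 0.1 | shift [ 0.0038 -0.0026  0.7371] rows 3.5
```

apply_moves([
  [[0.004,-0.003,0.18],[0,0,0.002],0.45],
  [[0,0,0.18],[0,0,0],0.45],
  [[0,0,0.17],[0,0,0],0.45],
  [[0,0,0.12],[0,0,0],0.45],
  [[0,0,0.085],[0,0,0],0.45],
  [[0,0,0],[0,0,0],0.45],
  [[0,0,0],[0,0,0],0],
  [[0,0,0],[0,0,0],0],
])

```text
clock: 32.8
eef_pos: [0.521, 0.1262, 0.0911]
tool_rot: [0.984, -0.178, 0.0, -0.001]
ft_force: [-3.2, -5.9, 1.6]
grip_width: 0.015
grasp_force: 4.2
```

apply_moves([
  [[0,0,0],[0,0,0],0],
  [[0,0,0],[0,0,0],0],
  [[0,0,0],[0,0,0.03],0],
  [[0,0,0],[0,0,0.03],0],
  [[0,0,0],[0,0,0.03],0],
  [[0,0,0],[0,0,0],0],
  [[0,0,0],[0,0,0],0],
  [[0,0,0],[0,0,0],0],
])

```text
clock: 33.47
eef_pos: [0.5207, 0.1256, 0.0912]
tool_rot: [0.949, -0.315, 0.001, -0.001]
ft_force: [-1.3, -4.3, 6.4]
grip_width: 0.0132
grasp_force: 59.9
```

Run:
```python
from h import *
st()
```

```text
t 33.47 pos [0.5207 0.1256 0.0912] yaw -126.68 z [ 0.002  0.001 -1.   ] F [-1.31 -4.33  6.42] T [-1.122  0.288  0.01 ] w 0.0132 gf 59.9 j6 -2.265
```

apply_moves([
  [[0,0,0],[0,0,0.03],0],
  [[0,0,0],[0,0,0.03],0],
  [[0,0,0],[0,0,0.03],0],
  [[0,0,0],[0,0,0.03],0],
  [[0,0,0],[0,0,0.03],0],
  [[0,0,0],[0,0,0.03],0],
  [[0,0,0],[0,0,0.03],0],
  [[0,0,0],[0,0,0.03],0],
])

```text
clock: 34.13
eef_pos: [0.5208, 0.1255, 0.0912]
tool_rot: [0.765, -0.644, 0.001, -0.001]
ft_force: [-0.9, -5.5, 4.9]
grip_width: 0.0131
grasp_force: 59.9
```

Run:
```python
from h import *
st()
```

```text
t 34.13 pos [0.5208 0.1255 0.0912] yaw -170.15 z [ 0.002  0.    -1.   ] F [-0.95 -5.45  4.89] T [-1.231  0.15   0.051] w 0.0131 gf 59.9 j6 -1.506
```

apply_moves([
  [[0,0,0],[0,0,0.03],0],
  [[0,0,0],[0,0,0.03],0],
  [[0,0,0],[0,0,0.03],0],
  [[0,0,0],[0,0,0.03],0],
  [[0,0,0],[0,0,0.03],0],
  [[0,0,0],[0,0,0.03],0],
  [[0,0,0],[0,0,0],0],
  [[0,0,0],[0,0,0],0],
])

```text
clock: 34.8
eef_pos: [0.5209, 0.1253, 0.0912]
tool_rot: [-0.557, 0.831, -0.001, 0.001]
ft_force: [-0.8, -4.7, 5.9]
grip_width: 0.0128
grasp_force: 59.9
```

```bash
cat >> h.py <<'E'
def barx():
    im,d,W=cloud("top"); b=W[(W[...,1]<.02)&(W[...,1]>-.18)&(W[...,2]>.068)&(W[...,2]<.085)&(W[...,0]>.52)&(W[...,0]<.575)]; print("bar",len(b),np.percentile(b[:,0],[2,50,98]))
E
python3 - <<'E'
from h import *
st(); barx()
z=np.load("top5.npz");W=z["W"]; b=W[(W[...,1]<.02)&(W[...,1]>-.18)&(W[...,2]>.068)&(W[...,2]<.085)&(W[...,0]>.52)&(W[...,0]<.575)]; print("before",len(b),np.percentile(b[:,0],[2,50,98]))
E
```

```text
t 34.8 pos [0.5209 0.1253 0.0912] yaw 157.69 z [ 0.002 -0.    -1.   ] F [-0.79 -4.66  5.92] T [-1.356  0.083  0.02 ] w 0.0128 gf 59.9 j6 -0.945
bar 420 [0.52093009 0.5407027  0.54881445]
before 445 [0.52049896 0.55069733 0.55967174]
```

apply_moves([
  [[0,0,0],[0,0,0.03],0],
  [[0,0,0],[0,0,0.03],0],
  [[0,0,0],[0,0,0],0],
  [[0,0,0],[0,0,0],0],
  [[0,0,0],[0,0,0],0],
  [[0,0,0],[0,0,0],0],
  [[0,0,0],[0,0,0],0],
  [[0,0,0],[0,0,0],0],
])

```text
clock: 35.52
eef_pos: [0.5208, 0.1253, 0.0912]
tool_rot: [-0.476, 0.879, -0.001, 0.001]
ft_force: [-1.5, -4.3, 6.4]
grip_width: 0.0128
grasp_force: 59.9
```

Run:
```python
from h import *
st(); barx()
```

```text
t 35.52 pos [0.5208 0.1253 0.0912] yaw 146.9 z [ 0.002 -0.    -1.   ] F [-1.47 -4.29  6.36] T [-1.413  0.053 -0.058] w 0.0128 gf 59.9 j6 -0.757
bar 418 [0.52069694 0.53927405 0.54720783]
```

apply_moves([
  [[0,0,0],[0,0,0.03],0],
  [[0,0,0],[0,0,0.03],0],
  [[0,0,0],[0,0,0],0],
  [[0,0,0],[0,0,0],0],
  [[0,0,0],[0,0,0],0],
  [[0,0,0],[0,0,0],0],
  [[0,0,0],[0,0,0],0],
  [[0,0,0],[0,0,0],0],
])

```text
clock: 36.23
eef_pos: [0.5208, 0.1252, 0.0912]
tool_rot: [-0.392, 0.92, -0.001, 0.001]
ft_force: [-0.3, -5.4, 5.6]
grip_width: 0.0131
grasp_force: 59.9
```

Run:
```python
from h import *
st(); barx()
```

```text
t 36.23 pos [0.5208 0.1252 0.0912] yaw 136.1 z [ 0.002 -0.    -1.   ] F [-0.32 -5.38  5.62] T [-1.463  0.156 -0.035] w 0.0131 gf 59.9 j6 -0.568
bar 417 [0.52100413 0.53816332 0.54595169]
```

apply_moves([
  [[0,0,0],[0,0,0.03],0],
  [[0,0,0],[0,0,0.03],0],
  [[0,0,0],[0,0,0],0],
  [[0,0,0],[0,0,0],0],
  [[0,0,0],[0,0,0],0],
  [[0,0,0],[0,0,0],0],
  [[0,0,0],[0,0,0],0],
  [[0,0,0],[0,0,0],0],
])

```text
clock: 36.95
eef_pos: [0.5208, 0.1252, 0.0912]
tool_rot: [-0.303, 0.953, -0.001, 0.001]
ft_force: [-0.4, -5.2, 6.2]
grip_width: 0.0131
grasp_force: 59.9
```

Run:
```python
from h import *
st(); barx()
```

```text
t 36.95 pos [0.5208 0.1252 0.0912] yaw 125.3 z [ 0.002 -0.    -1.   ] F [-0.42 -5.2   6.24] T [-1.443  0.189 -0.065] w 0.0131 gf 59.9 j6 -0.38
bar 427 [0.5208842  0.53766114 0.56618345]
```

apply_moves([
  [[0,0,0],[0,0,0.03],0],
  [[0,0,0],[0,0,0.03],0],
  [[0,0,0],[0,0,0],0],
  [[0,0,0],[0,0,0],0],
  [[0,0,0],[0,0,0],0],
  [[0,0,0],[0,0,0],0],
  [[0,0,0],[0,0,0],0],
  [[0,0,0],[0,0,0],0],
])

```text
clock: 37.67
eef_pos: [0.5208, 0.1251, 0.0912]
tool_rot: [-0.212, 0.977, -0.0, 0.001]
ft_force: [-0.0, -5.8, 6.0]
grip_width: 0.0128
grasp_force: 59.9
```

Run:
```python
from h import *
st(); barx()
```

```text
t 37.67 pos [0.5208 0.1251 0.0912] yaw 114.5 z [ 0.002 -0.001 -1.   ] F [-0.03 -5.77  5.98] T [-1.497  0.224 -0.021] w 0.0128 gf 59.9 j6 -0.191
bar 421 [0.52035741 0.53759816 0.54573576]
```

The bar stopped at a total turn of about 2.07 rad, so the clutch slip is about 0.3 now. I'll add 0.2 rad for margin, release, rise and check the marks.

apply_moves([
  [[0,0,0],[0,0,0.03],0],
  [[0,0,0],[0,0,0.03],0],
  [[0,0,0],[0,0,0],0],
  [[0,0,0],[0,0,0],0],
  [[0,0,0],[0,0,0],0],
  [[0,0,0],[0,0,0],0.4],
  [[0,0,0],[0,0,0],0.4],
  [[0,0,0],[0,0,0],0.4],
])

```text
clock: 38.38
eef_pos: [0.52, 0.127, 0.09]
tool_rot: [-0.119, 0.993, 0.002, 0.0]
ft_force: [0.1, 0.7, 0.3]
grip_width: 0.034
grasp_force: 0.0
```

apply_moves([
  [[0,0,0],[0,0,0],0.4],
  [[0,0,-0.1],[0,0,0],0.4],
  [[0,0,-0.18],[0,0,0],0.4],
  [[0,0,-0.18],[0,0,0],0.4],
  [[0,0,-0.18],[0,0,0],0.4],
  [[0,0,-0.1],[0,0,0],0.4],
  [[0,0,0],[0,0,0],0.4],
  [[0,0,0],[0,0,0],0.4],
])

```text
clock: 39.05
eef_pos: [0.5208, 0.1265, 0.2393]
tool_rot: [-0.119, 0.993, 0.001, 0.002]
ft_force: [-0.4, 0.2, -0.7]
grip_width: 0.0342
grasp_force: 0.0
```

Run:
```python
from h import *
st(); barx(); im,d,W=cloud("wrist"); save("w7.png",im[110:300,200:450],3); 
m=(W[...,2]>.097)&(W[...,2]<.112)&(np.hypot(W[...,0]-.5205,W[...,1]-.1256)<.025); q=W[m]; c=im[m]
print(len(q),cv2.minAreaRect(q[:,:2].astype(np.float32)))
w=q[c.min(1)>150]; print("white",len(w),w.mean(0)-[.5205,.1256,0])
m=(W[...,2]>.03)&(W[...,2]<.055)&(np.hypot(W[...,0]-.5205,W[...,1]-.1256)<.032)&(im.max(-1)<70); k=W[m]; print("black",len(k),k.mean(0)-[.5205,.1256,0],k.min(0),k.max(0))
_,_,W=cloud("top")
for c in((.487,.0145),(.487,-.0475),(.487,-.1095),(.487,-.1715)): fins(W,c,.03,hi=.15)
m=(W[...,0]>.62)&(W[...,0]<.78)&(np.abs(W[...,1]-.125)<.08)&(W[...,2]>.08); print("cover",W[m].min(0),W[m].max(0)); 
t=W[m];t=t[(t[:,0]>t[:,0].max()-.012)]; print("tab",t.mean(0))
```

```text
t 39.05 pos [0.5208 0.1265 0.2393] yaw 103.68 z [ 0.003  0.003 -1.   ] F [-0.36  0.15 -0.71] T [0.018 0.016 0.008] w 0.0342 gf 0.0 j6 -0.002
bar 435 [0.52074361 0.53756148 0.54617606]
743 ((0.5204153656959534, 0.1253415048122406), (0.04111334681510925, 0.01325117889791727), 13.489197731018066)
white 54 [0.01148029 0.00297837 0.10409985]
black 17 [0.01597718 0.01464213 0.05023859] [0.53380611 0.13762626 0.04827323] [0.53903474 0.14262187 0.05137562]
69 [0.4883 0.0134] [0.008 0.045] 88.6 z [0.125 0.131]
56 [ 0.488  -0.0491] [0.008 0.042] 88.8 z [0.125 0.131]
64 [ 0.4867 -0.1091] [0.008 0.042] 89.0 z [0.124 0.132]
68 [ 0.4867 -0.1719] [0.008 0.045] 89.2 z [0.125 0.131]
cover [0.62011563 0.06036748 0.12188039] [0.70666455 0.17331647 0.16552161]
tab [0.70054634 0.12334684 0.16161086]
```

View pics/w7.png

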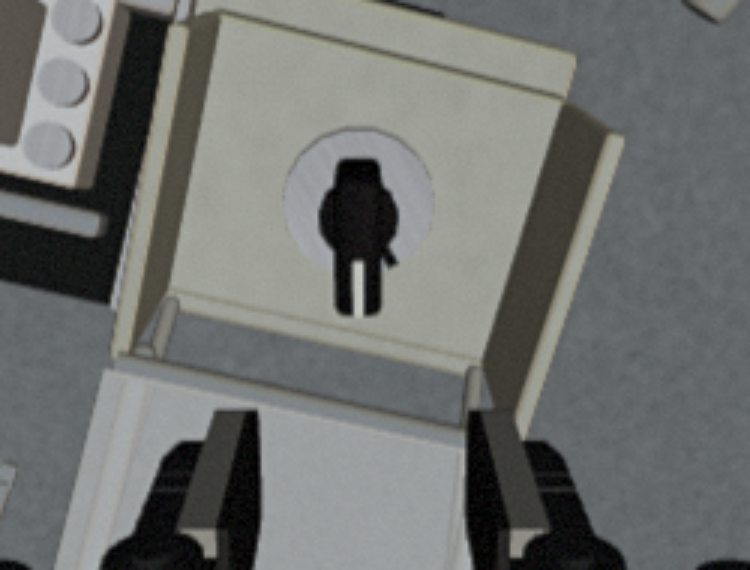

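The white mark is about 0.50 rad clockwise of the black mark (13.5° against 42.4°), so one click. The racks and the cover are still in place. Now shutting the cover.

Run:
```python
from h import *
c=go([.6925,.1250,.25],90)
c=go([.6925,.1250,.161],90,cur=c)
t=np.linspace(2.75,0,19); 
for a in np.c_[np.diff(.133*np.cos(t))/.2,-np.diff(.133*np.sin(t))/.2]: print(np.round(a,3))
```

```text
turn [ 0.0005 -0.0012  0.0759] rows 1.9 | shift [-0.8681 -0.0042 -0.0693] rows 4.2
turn [0. 0. 0.] rows 0.0 | shift [0.    0.    0.445] rows 2.1
[ 0.046 -0.091]
[ 0.059 -0.083]
[ 0.071 -0.073]
[ 0.081 -0.061]
[ 0.089 -0.048]
[ 0.096 -0.034]
[ 0.1   -0.019]
[ 0.101 -0.003]
[0.101 0.012]
[0.098 0.027]
[0.092 0.042]
[0.085 0.055]
[0.076 0.068]
[0.064 0.078]
[0.052 0.087]
[0.038 0.094]
[0.023 0.099]
[0.008 0.101]
```

apply_moves([
  [[0,0,-0.014],[0,0,0.038],0.5],
  [[0,0,0],[0,0,0.038],0.5],
  [[-0.174,0,-0.014],[0,0,0],0.5],
  [[-0.174,0,-0.014],[0,0,0],0.5],
  [[-0.174,0,-0.014],[0,0,0],0.5],
  [[-0.174,0,-0.014],[0,0,0],0.5],
  [[-0.172,-0.004,0],[0,0,0],0.5],
  [[0,0,0],[0,0,0],0.5],
])

```text
clock: 39.87
eef_pos: [0.6984, 0.1244, 0.2429]
tool_rot: [0.001, 1.0, 0.0, -0.003]
ft_force: [-0.7, 0.0, -2.3]
grip_width: 0.0426
grasp_force: 0.0
```

Run:
```python
from h import *
st(); im,d,W=cloud("wrist")
m=(W[...,0]>.672)&(W[...,0]<.73)&(np.abs(W[...,1]-.125)<.025)&(W[...,2]>.13)&(W[...,2]<.19); q=W[m]
print(len(q),q.min(0),q.max(0)); 
q2=q[q[:,0]>.69]; print(q2[:,1].min(),q2[:,1].max())
go([.6925,.1250,.161],90)
```

```text
t 39.87 pos [0.6984 0.1244 0.2429] yaw 89.88 z [-0.007  0.    -1.   ] F [-0.75  0.03 -2.27] T [-0.016  0.082  0.003] w 0.0426 gf 0.0 j6 0.178
1635 [0.67203296 0.11393423 0.15010941] [0.70622341 0.13598849 0.16638959]
0.1139342258175786 0.13584556213124452
turn [ 0.     -0.003  -0.0005] rows 0.1 | shift [0.014  0.0026 0.4145] rows 2.0
```

apply_moves([
  [[0.012,0.003,0.15],[0,0,0],0.5],
  [[0,0,0.15],[0,0,0],0.5],
  [[0,0,0.115],[0,0,0],0.5],
  [[0,0,0],[0,0,0],0],
  [[0,0,0],[0,0,0],0],
  [[0,0,0],[0,0,0],0],
  [[0,0,0],[0,0,0],0],
  [[0,0,0],[0,0,0],0],
])

```text
clock: 40.58
eef_pos: [0.6869, 0.1246, 0.1682]
tool_rot: [0.001, 1.0, -0.0, -0.005]
ft_force: [-8.4, -2.7, -5.9]
grip_width: 0.0201
grasp_force: 59.8
```

Run:
```python
from h import *
st()
```

```text
t 40.58 pos [0.6869 0.1246 0.1682] yaw 89.93 z [-0.01  -0.001 -1.   ] F [-8.36 -2.69 -5.94] T [-0.474  1.506 -0.12 ] w 0.0201 gf 59.8 j6 0.18
```

apply_moves([
  [[0.046,0,-0.075],[0,0,0],0],
  [[0.059,0,-0.075],[0,0,0],0],
  [[0.071,0,-0.073],[0,0,0],0],
  [[0.081,0,-0.061],[0,0,0],0],
  [[0.089,0,-0.048],[0,0,0],0],
  [[0.096,0,-0.034],[0,0,0],0],
  [[0.1,0,-0.019],[0,0,0],0],
  [[0,0,0],[0,0,0],0],
])

```text
clock: 41.25
eef_pos: [0.5781, 0.1249, 0.2465]
tool_rot: [0.0, 1.0, -0.0, -0.003]
ft_force: [-0.5, -2.3, -12.0]
grip_width: 0.0173
grasp_force: 58.6
```

Run:
```python
from h import *
st(); p=bot.get_obs()["eef_pos"]; v=p-np.array([.5695,.125,.112]); a=np.pi-np.arctan2(v[2],v[0]); print(a,np.hypot(v[0],v[2]))
t=np.linspace(a,0,12); r=.133
for b in np.c_[np.diff(r*np.cos(t))/.2,-np.diff(r*np.sin(t))/.2]: print(np.round(b,3))
```

```text
t 41.25 pos [0.5781 0.1249 0.2465] yaw 89.97 z [-0.005 -0.    -1.   ] F [ -0.54  -2.26 -11.97] T [-0.431  0.203 -0.208] w 0.0173 gf 58.6 j6 0.213
1.6346890928344033 0.13481876314571586
[0.099 0.001]
[0.097 0.016]
[0.094 0.03 ]
[0.089 0.043]
[0.081 0.056]
[0.072 0.068]
[0.061 0.077]
[0.049 0.086]
[0.036 0.092]
[0.022 0.096]
[0.007 0.098]
```

apply_moves([
  [[0.099,0,0.01],[0,0,0],0],
  [[0.097,0,0.016],[0,0,0],0],
  [[0.094,0,0.03],[0,0,0],0],
  [[0.089,0,0.043],[0,0,0],0],
  [[0.081,0,0.056],[0,0,0],0],
  [[0.072,0,0.068],[0,0,0],0],
  [[0.061,0,0.077],[0,0,0],0],
  [[0.049,0,0.086],[0,0,0],0],
])

```text
clock: 41.92
eef_pos: [0.4553, 0.1265, 0.1716]
tool_rot: [0.0, 1.0, 0.002, 0.003]
ft_force: [0.5, -0.2, -0.3]
grip_width: -0.0002
grasp_force: 0.0
```

Run:
```python
from h import *
st(); p=bot.get_obs()["eef_pos"]; v=p-np.array([.5695,.125,.112]); a=np.pi-np.arctan2(v[2],v[0]); print(a,np.hypot(v[0],v[2]))
go([.4365,.125,.110],90)
```

```text
t 41.92 pos [0.4553 0.1265 0.1716] yaw 89.99 z [ 0.006  0.004 -1.   ] F [ 0.46 -0.18 -0.3 ] T [-0.002 -0.022 -0.037] w -0.0002 gf 0.0 j6 0.27
0.48088288095186815 0.12882978186884572
turn [ 0.0012  0.0019 -0.0001] rows 0.1 | shift [ 0.0939 -0.0075  0.308 ] rows 1.5
```

The tab slipped out, so I'll check where the cover is.

Run:
```python
from h import *
im,d,W=cloud("scene"); save("s8.png",im[100:300,180:480],2.6)
im,d,W=cloud("top")
for c in((.487,.0145),(.487,-.0475),(.487,-.1095),(.487,-.1715)): fins(W,c,.03,hi=.15)
```

```text
67 [0.4865 0.0135] [0.008 0.041] 88.5 z [0.124 0.133]
58 [ 0.4868 -0.049 ] [0.008 0.044] 88.8 z [0.124 0.13 ]
67 [ 0.4866 -0.1091] [0.008 0.042] 89.1 z [0.125 0.131]
69 [ 0.4866 -0.1719] [0.008 0.045] 89.6 z [0.125 0.132]
```

View pics/s8.png

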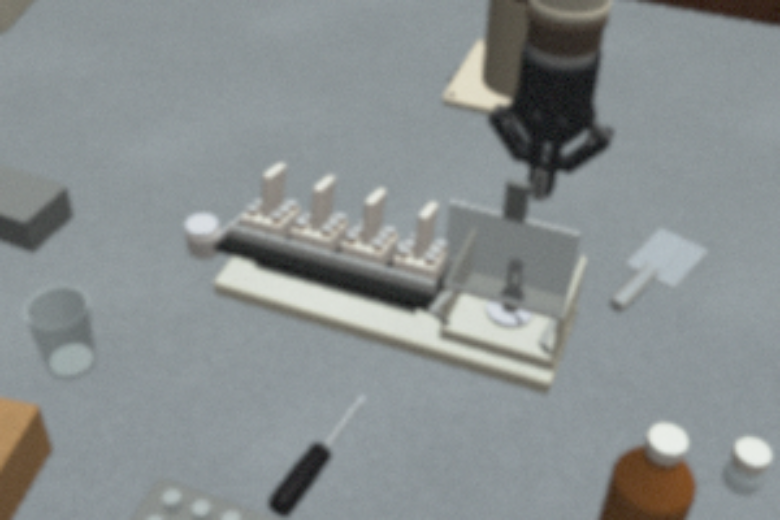

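The picture caught the cover on its way down towards shut. I'll lift clear and let it settle.

apply_moves([
  [[0,0,-0.1],[0,0,0],0],
  [[0,0,-0.15],[0,0,0],0],
  [[0.1,0,-0.15],[0,0,0],0],
  [[0.15,0,-0.1],[0,0,0],0],
  [[0.15,0,0],[0,0,0],0],
  [[0,0,0],[0,0,0],0],
  [[0,0,0],[0,0,0],0],
  [[0,0,0],[0,0,0],0],
])

```text
clock: 42.68
eef_pos: [0.376, 0.1262, 0.2708]
tool_rot: [0.0, 1.0, 0.002, 0.002]
ft_force: [0.3, -0.4, -0.3]
grip_width: 0.0004
grasp_force: 0.0
```

apply_moves([
  [[0,0,0],[0,0,0],0],
  [[0,0,0],[0,0,0],0],
  [[0,0,0],[0,0,0],0],
  [[0,0,0],[0,0,0],0],
  [[0,0,0],[0,0,0],0],
  [[0,0,0],[0,0,0],0],
  [[0,0,0],[0,0,0],0],
  [[0,0,0],[0,0,0],0],
])

```text
clock: 43.35
eef_pos: [0.3743, 0.1257, 0.2688]
tool_rot: [0.0, 1.0, 0.001, -0.0]
ft_force: [-0.4, -0.6, -0.5]
grip_width: 0.0001
grasp_force: 0.0
```

Run:
```python
from h import *
st(); im,d,W=cloud("top"); barx()
for c in((.487,.0145),(.487,-.0475),(.487,-.1095),(.487,-.1715)): fins(W,c,.03,hi=.15)
def cov(W):
    m=(W[...,2]>.09)&(W[...,2]<.13)&(W[...,0]>.415)&(W[...,0]<.57)&(W[...,1]>.075)&(W[...,1]<.175); q=W[m]
    print(len(q),"slope",np.round(np.linalg.lstsq(np.c_[q[:,:2],np.ones(len(q))],q[:,2],rcond=None)[0],4),np.round(q.min(0),3),np.round(q.mean(0),4))
cov(W); cov(np.load("top0.npz")["W"])
W2=cloud("scene")[2]; cov(W2); cov(np.load("scene0.npz")["W"])
# bystanders: depth change vs start
W0=np.load("top0.npz")["W"]; D=np.abs(W[...,2]-W0[...,2])>.015; D[:, :0]=0
n,l,s,c=cv2.connectedComponentsWithStats(D.astype(np.uint8))
print([(s[i].tolist()) for i in range(1,n) if s[i][4]>25])
```

```text
t 43.35 pos [0.3743 0.1257 0.2688] yaw 89.96 z [-0.001  0.002 -1.   ] F [-0.37 -0.6  -0.47] T [ 0.003 -0.026  0.021] w 0.0001 gf 0.0 j6 0.323
bar 428 [0.52052381 0.53752767 0.54628516]
65 [0.4883 0.0134] [0.008 0.045] 88.6 z [0.125 0.131]
60 [ 0.4868 -0.0491] [0.008 0.044] 88.8 z [0.124 0.13 ]
66 [ 0.4864 -0.1091] [0.008 0.041] 88.9 z [0.124 0.13 ]
67 [ 0.4867 -0.1717] [0.009 0.045] 89.2 z [0.126 0.131]
129 slope [0.0971 0.0067 0.0497] [0.501 0.076 0.091] [0.5366 0.1224 0.1026]
1616 slope [-0.0142 -0.002   0.1192] [0.427 0.075 0.106] [0.5115 0.1247 0.1117]Traceback (most recent call last):
  File "<stdin>", line 8, in <module>
  File "<stdin>", line 6, in cov
    return umr_minimum(a, axis, None, out, keepdims, initial, where)
ValueError: zero-size array to reduction operation minimum which has no identity
```

Run:
```python
from h import *
_,_,W=cloud("top")
m=(W[...,2]>.1)&(W[...,0]>.46)&(W[...,0]<.76)&(np.abs(W[...,1]-.125)<.07); q=W[m]
for a in np.arange(.48,.74,.02):
    k=q[np.abs(q[:,0]-a)<.01]
    if len(k): print(round(a,2),len(k),np.round(np.percentile(k[:,2],[5,50,95]),3))
im,d,W=cloud("scene"); save("s9.png",im[100:300,180:480],2.6)
```

```text
0.48 37 [0.1   0.103 0.106]
0.5 52 [0.1   0.103 0.105]
0.52 69 [0.101 0.102 0.106]
0.54 48 [0.1   0.103 0.106]
0.56 277 [0.102 0.181 0.247]
0.58 269 [0.106 0.147 0.252]
0.6 46 [0.105 0.111 0.116]
0.62 50 [0.114 0.12  0.125]
0.64 15 [0.122 0.126 0.128]
```

View pics/s9.png

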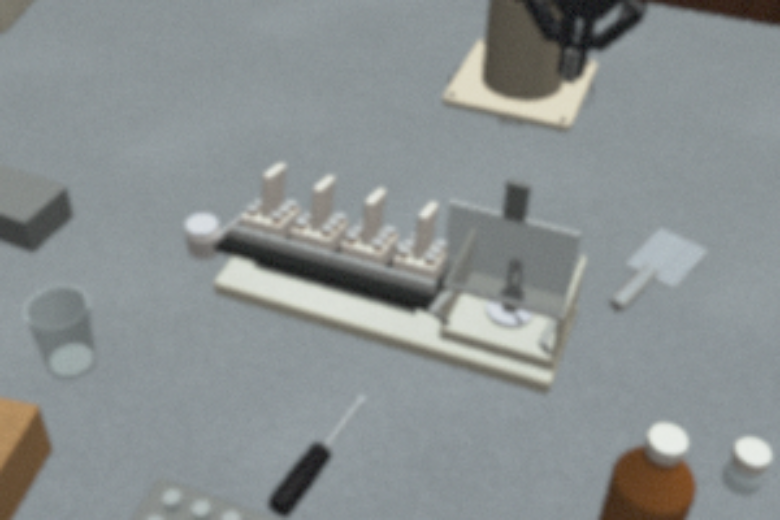

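The cover is balanced nearly upright, with the tab at about x 0.57, z 0.25. I'll measure the tab and grip it again from above.

Run:
```python
from h import *
_,_,W=cloud("top")
m=(W[...,2]>.225)&(W[...,2]<.27)&(W[...,0]>.5)&(W[...,0]<.65)&(np.abs(W[...,1]-.125)<.03); q=W[m]; print(len(q),q.min(0),q.max(0),np.median(q,0))
q=q[q[:,2]>.243];print(q.mean(0))
c=go([.3743,.1257,.32],90)
c=go([.573,.125,.32],90,cur=c); c=go([.573,.125,.243],90,cur=c)
```

```text
50 [0.56692537 0.1134181  0.22742678] [0.57429298 0.13467655 0.25572484] [0.56887723 0.1234043  0.25142426]
[0.57024225 0.12388122 0.25175274]
turn [ 0.0005 -0.0002 -0.0002] rows 0.0 | shift [ 1.000e-04 -1.000e-04 -2.556e-01] rows 1.2
turn [0. 0. 0.] rows 0.0 | shift [-0.9935 -0.0035  0.    ] rows 4.8
turn [0. 0. 0.] rows 0.0 | shift [0.    0.    0.385] rows 1.8
```

apply_moves([
  [[0,0,-0.15],[0,0,0],0.5],
  [[0,0,-0.15],[0,0,0],0.5],
  [[-0.17,-0.003,0],[0,0,0],0.5],
  [[-0.17,0,0],[0,0,0],0.5],
  [[-0.17,0,0],[0,0,0],0.5],
  [[-0.17,0,0],[0,0,0],0.5],
  [[-0.17,0,0],[0,0,0],0.5],
  [[-0.128,0,0],[0,0,0],0.5],
])

```text
clock: 44.32
eef_pos: [0.5723, 0.1247, 0.3279]
tool_rot: [0.001, 1.0, 0.001, -0.0]
ft_force: [-0.6, -0.4, 0.1]
grip_width: 0.0428
grasp_force: 0.0
```

Run:
```python
from h import *
st(); go([.570,.1245,.241],90)
```

```text
t 44.32 pos [0.5723 0.1247 0.3279] yaw 89.94 z [-0.001  0.001 -1.   ] F [-0.6  -0.36  0.06] T [-0.016  0.063  0.006] w 0.0428 gf 0.0 j6 0.215
turn [ 0.0005 -0.0002 -0.0003] rows 0.0 | shift [ 0.0114 -0.0011  0.4347] rows 2.1
```

apply_moves([
  [[0.008,0,0.13],[0,0,0],0.5],
  [[0,0,0.13],[0,0,0],0.5],
  [[0,0,0.1],[0,0,0],0.5],
  [[0,0,0.074],[0,0,0],0.5],
  [[0,0,0],[0,0,0],0],
  [[0,0,0],[0,0,0],0],
  [[0,0,0],[0,0,0],0],
  [[0,0,0],[0,0,0],0],
])

```text
clock: 44.98
eef_pos: [0.5675, 0.1249, 0.2409]
tool_rot: [0.0, 1.0, 0.0, -0.002]
ft_force: [0.3, -0.6, -12.3]
grip_width: 0.0207
grasp_force: 60.9
```

Run:
```python
from h import *
st(); p=bot.get_obs()["eef_pos"]; v=p-np.array([.5695,.125,.110]); a=np.pi-np.arctan2(v[2],v[0]); r=np.hypot(v[0],v[2]); print(a,r)
t=np.linspace(a,0,13)
for b in np.c_[np.diff(r*np.cos(t))/.2,-np.diff(r*np.sin(t))/.2]: print(np.round(b,3))
```

```text
t 44.98 pos [0.5675 0.1249 0.2409] yaw 89.97 z [-0.004  0.001 -1.   ] F [  0.28  -0.6  -12.29] T [ 0.009  0.115 -0.061] w 0.0207 gf 60.9 j6 0.216
1.555688855891546 0.13087173416934486
[0.085 0.007]
[0.083 0.018]
[0.08  0.028]
[0.076 0.038]
[0.07  0.048]
[0.063 0.056]
[0.055 0.064]
[0.047 0.071]
[0.037 0.076]
[0.027 0.08 ]
[0.016 0.083]
[0.005 0.085]
```

apply_moves([
  [[0.085,0,0.012],[0,0,0],0],
  [[0.083,0,0.02],[0,0,0],0],
  [[0.08,0,0.028],[0,0,0],0],
  [[0.076,0,0.038],[0,0,0],0],
  [[0.07,0,0.048],[0,0,0],0],
  [[0.063,0,0.056],[0,0,0],0],
  [[0.055,0,0.064],[0,0,0],0],
  [[0.047,0,0.071],[0,0,0],0],
])

```text
clock: 45.65
eef_pos: [0.4574, 0.1255, 0.1791]
tool_rot: [0.0, 1.0, 0.002, 0.003]
ft_force: [-7.2, -1.7, 10.7]
grip_width: 0.0206
grasp_force: 66.3
```

Run:
```python
from h import *
st(); go([.438,.1249,.108],90)
```

```text
t 45.65 pos [0.4574 0.1255 0.1791] yaw 89.96 z [ 0.007  0.003 -1.   ] F [-7.16 -1.68 10.66] T [-0.325  0.807 -0.068] w 0.0206 gf 66.3 j6 0.268
turn [ 0.001   0.0021 -0.0003] rows 0.1 | shift [ 0.0969 -0.003   0.3556] rows 1.8
```

apply_moves([
  [[0.037,0,0.076],[0,0,0],0],
  [[0.027,0,0.08],[0,0,0],0],
  [[0.016,0,0.083],[0,0,0],0],
  [[0.005,0,0.085],[0,0,0],0],
  [[0,0,0],[0,0,0],0],
  [[0,0,0],[0,0,0],0],
  [[0,0,0],[0,0,0],0],
  [[0,0,0],[0,0,0],0],
])

```text
clock: 46.32
eef_pos: [0.439, 0.1255, 0.1118]
tool_rot: [0.0, 1.0, 0.001, -0.0]
ft_force: [-7.5, 0.4, 3.5]
grip_width: 0.0207
grasp_force: 70.5
```

Run:
```python
from h import *
st()
```

```text
t 46.32 pos [0.439  0.1255 0.1118] yaw 89.97 z [-0.001  0.002 -1.   ] F [-7.53  0.41  3.47] T [-0.095  0.985 -0.131] w 0.0207 gf 70.5 j6 0.278
```

The tab is back at its shut height. I'll release it and lift clear.

apply_moves([
  [[0,0,0.01],[0,0,0],0],
  [[0,0,0],[0,0,0],0.6],
  [[0,0,0],[0,0,0],0.6],
  [[0,0,0],[0,0,0],0.6],
  [[0,0,0],[0,0,0],0.6],
  [[0,0,-0.1],[0,0,0],0.6],
  [[0,0,-0.2],[0,0,0],0.6],
  [[0,0,-0.2],[0,0,0],0.6],
])

```text
clock: 46.98
eef_pos: [0.4385, 0.1248, 0.2081]
tool_rot: [0.0, 1.0, 0.0, -0.002]
ft_force: [0.7, 0.9, -0.7]
grip_width: 0.0508
grasp_force: 0.0
```

apply_moves([
  [[0.1,0,-0.15],[0,0,0],0.6],
  [[0.2,0,-0.05],[0,0,0],0.6],
  [[0.2,0,0],[0,0,0],0.6],
  [[0,0,0],[0,0,0],0.6],
  [[0,0,0],[0,0,0],0.6],
  [[0,0,0],[0,0,0],0.6],
  [[0,0,0],[0,0,0],0.6],
  [[0,0,0],[0,0,0],0.6],
])

```text
clock: 47.65
eef_pos: [0.3407, 0.1254, 0.2478]
tool_rot: [0.001, 1.0, 0.001, -0.0]
ft_force: [0.5, -1.1, -0.1]
grip_width: 0.0513
grasp_force: 0.0
```

Run:
```python
from h import *
st(); im,d,W=cloud("top"); barx()
for c in((.487,.0145),(.487,-.0475),(.487,-.1095),(.487,-.1715)): fins(W,c,.03,hi=.15)
z0=np.load("top0.npz"); W0=z0["W"]
for V in(W,W0):
    m=(V[...,2]>.106)&(V[...,2]<.13)&(V[...,0]>.415)&(V[...,0]<.57)&(V[...,1]>.075)&(V[...,1]<.175); q=V[m]
    print(len(q),"slope",np.round(np.polyfit(q[:,0],q[:,2],1),4),np.round(q.min(0),3),np.round(q.max(0),3))
D=np.abs(W[...,2]-W0[...,2])>.015
n,l,s,c=cv2.connectedComponentsWithStats(D.astype(np.uint8))
print([(s[i].tolist()) for i in range(1,n) if s[i][4]>25]); save("t9.png",im,1.25)
```

```text
t 47.65 pos [0.3407 0.1254 0.2478] yaw 89.93 z [-0.     0.002 -1.   ] F [ 0.48 -1.14 -0.09] T [-0.016  0.013  0.01 ] w 0.0513 gf 0.0 j6 0.352
bar 421 [0.52113081 0.5377147  0.54638301]
67 [0.4868 0.0135] [0.008 0.042] 88.6 z [0.125 0.13 ]
61 [ 0.4868 -0.0491] [0.008 0.044] 88.8 z [0.123 0.13 ]
65 [ 0.4863 -0.1091] [0.008 0.042] 88.8 z [0.125 0.131]
68 [ 0.4866 -0.1719] [0.009 0.045] 89.5 z [0.124 0.132]
1615 slope [-0.0111  0.1174] [0.427 0.075 0.106] [0.57  0.175 0.12 ]
1615 slope [-0.014   0.1189] [0.427 0.075 0.106] [0.57  0.174 0.119]
[[330, 156, 21, 24, 341], [400, 182, 18, 22, 356], [347, 199, 14, 4, 28], [283, 200, 64, 4, 122], [282, 205, 37, 4, 67], [327, 205, 16, 3, 35], [348, 204, 21, 4, 39], [166, 206, 22, 23, 386], [352, 209, 18, 24, 368], [285, 211, 18, 23, 380], [307, 210, 18, 24, 380], [330, 210, 18, 23, 386], [404, 227, 20, 24, 362], [131, 264, 136, 136, 13036], [0, 333, 113, 67, 4330], [294, 398, 15, 2, 26]]
```

View pics/t9.png

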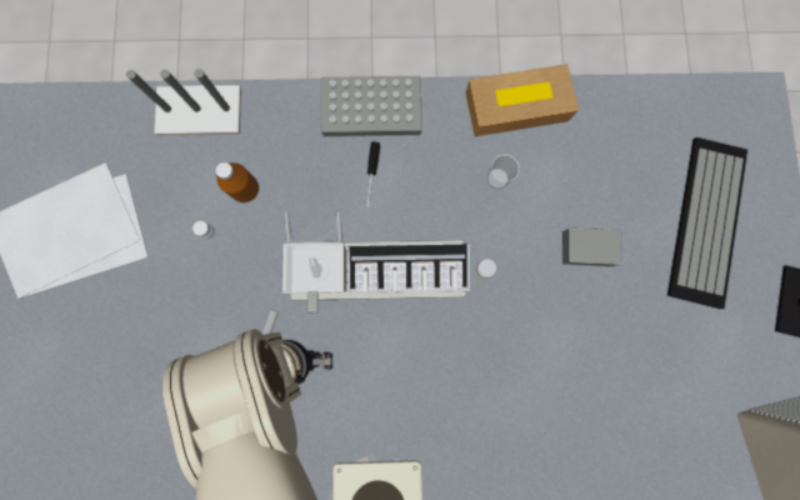

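The final view shows the cover shut exactly as at the start. All four racks are at the lip, the bar is in and nothing else has moved, so I'm handing in.

```bash
python3 -c "
from workcell import bot
print(bot.job_done())"
```

```text
the job is handed in; nothing more can be done
None
```

I handed the job in at about 48 s, with no verdict returned: four racks against the lip, bar fully in with one clutch click (about 0.5 rad of slip), cover shut after the tab slipped once on closing, and no sign of any bystander having moved.

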